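# Load the stone sample cell into the light gauge

### The job

Pull the light gauge's drawer well open, take the sample cell with the two glass windows out of the slanted rack, and stand it fully down in the nest in the drawer with its windows facing along the light path, towards the two aperture plates. Then push the drawer fully shut with the cell in it. Leave the reference block in the rack, and do not disturb the tile stack, the tin or the brush.

Things in the scene. Friction and masses are not known exactly. Their poses are not given: they have to be found in the camera images.
- cell_center (a point): Sample cell: aluminium block 46 x 46 x 90 mm with a black grip tab on top, 128 mm in all. Point on its axis, 64 mm above its underside; z from foot to tab. Its two glass windows (32 x 36 mm, 46 to 82 mm above the underside) are in the faces that look along its +y and -y; its x faces are solid. 0.2 to 0.4 kg. Starts in either socket of the slanted rack, leaning 30 degrees.
- cell_tab (a point): Centre of the cell's black grip tab, 45 mm above cell_center along the cell's z; same axes. The tab is 40 mm long along y (from window side to window side), 16 mm thick along x and 38 mm tall: grip it across its 16 mm.
- ref_center (a point): Reference block, a bystander: solid aluminium 46 x 46 x 72 mm with a round black knob (26 mm across, 24 mm tall) and no windows, leaning in the other socket of the rack. Point on its axis, 48 mm above its underside; z towards the knob.
- rack: Fixed wooden rack, base 130 x 200 mm; origin at the centre of its underside, z up. Two square sockets at y = +50 and -50 mm, 48 mm wide and 42 mm deep inside, walls 5 mm, axes tilted 30 degrees from vertical so that what stands in them leans to the rack's -x (roughly world -y); the windows face the rack's y. Draw the cell out along its own axis. Stands left or right of the robot, the gauge on the other side.
- gauge: Fixed grey light gauge: steel cabinet 240 mm deep, 220 wide, 175 high, one drawer. Origin on the table 80 mm in front of the cabinet's front; x from front to back (the drawer opens to -x), z up. The light path runs along y, 160 mm behind the origin, from a ribbed round lamp housing on the +y side (35 mm proud) to a black box receiver on the -y side (30 mm proud).
- drawer (a joint): Drawer slide in m: 0 shut, 0.17 fully open; starts 0 to 0.03. Stays where it is left; about 2 to 4 N moves it. Its front panel is 12 mm thick, 216 mm wide and reaches from 10 to 172 mm above the table.
- handle (a point): Centre of the drawer's bar handle: steel bar 10 mm thick, 110 mm long along y, its centre 45 mm in front of the panel, 155 mm above the table and 20 mm below the cabinet's top. Axes as the gauge's: pull to -x.
- nest (a point): Nest in the drawer: centre of its floor, 20 mm above the table, 137 mm behind the handle. Square pocket 51 mm wide, walls 22 mm high, flared lips up to 29 mm above the floor. Axes as the gauge's; the light path is along y. The cell fits at any quarter turn, but only windows facing +y and -y are right. The panel's back is 80 mm in front of this point; drawer sides are 40 mm high.
- aperture (a point): Centre of the dark steel aperture plate on the +y side of the nest, 62 mm from its centre; a like plate stands at -y. The light passes through both. Each is 6 mm thick, 38 mm wide and reaches 98 mm above the table. They move with the drawer.
- tiles_center (a point): Bystander: loose stack of pale stone tiles, about 88 x 88 mm and 192 mm tall, 4 kg, standing between gauge and rack. Point at its centre, half-way up.
- tin: Bystander: closed round tin 74 mm across, 100 mm tall, standing. Origin at the centre of its underside.
- brush: Bystander: wooden scrubbing brush 140 x 42 mm, 38 mm high, bristles down, long along its x. Origin at the centre of its underside.

How it is judged:
By the outcome, as a careful person would: the job done as asked, in the order asked, and still so for the second after the job is handed in, with the robot touching nothing.
It also fails if it takes over 72 s, if anything falls off the work surface, if the arm or the gripper's body presses on something with over 40 N, if the wrist force passes 120 N, or if a joint passes its speed limit or range.

### The arm

A 6-joint arm with a two-finger parallel gripper is mounted at the origin on the work surface. World frame = base frame: x ahead of the robot, y to its left, z up, the work surface at z = 0. Lengths are in m, angles in degrees, forces in N, time in s.
With the tool pointing down it reaches from about 0.425 to 0.95 m from the base axis. Payload 14.7 kg.
Tool frame: the origin (TCP) lies at the centre of the arm's flange, where the gripper is bolted on; the fingertips stand 173 mm ahead of it and the grasp point (between the pads) lies 155 mm ahead of it; x points along the fingers, y is the direction in which the jaws open and shut, and the axes are right-handed (so a half turn about x gives the same grasp; the last joint's range is limited). The gripper opens to 85 mm and grips with 20 to 120 N. Pads are 22 mm wide; open, the fingers measure 114 mm over their backs; the gripper's body (76 mm by 85 mm) begins 54 mm behind the grasp point. The pads swing forward as they close: fully open they stand 13 mm farther back than shut.
Start: joints at [-67.93, 27.513, 91.461, -0, 61.026, -2.67], TCP at [0.272, -0.59, 0.405] pointing down, gripper open.
Joint ranges: [-157.49, 157.49], [-46.99, 117.5], [13.45, 153.17], [-89.5, 269.5], [5.16, 153.95], [-167.48, 167.48]. Speed limits (degrees/s): [108.29, 108.29, 136.94, 172.46, 172.46, 172.46].

### API

Orientations are given as a 3x3 rotation matrix whose columns are the frame's x, y, z axes.
In Python, from workcell import manip gives the robot as it stands. The module is installed in compiled form; this text tells all that it offers.
- The arm moves only by the tool arm_command, never from a script. Its argument "moves" is a list of rows, each an object with "claw": the opening, from 0 (shut) to 1 (fully open); "offset": the shift along the tool's x, y, z in units of 40 mm (1.0 is 40 mm), a list of three; "angular": the turn, a rotation vector about the tool's x, y, z in units of 8 degrees (1.0 is 8 degrees), a list of three. In form: [{"claw": claw, "offset": [tx, ty, tz], "angular": [rx, ry, rz]}, ...]. A call has 1 to 12 rows; each row shifts and turns the pose as measured when the row begins, along the tool's axes as they then stand; what a row does not reach is not made up. A row lasts 1/10 s, in which the tool goes at most 50 mm and 8.59 degrees, less where a joint would pass 70% of its speed; a pose out of reach is approached as far as the arm can. A call is refused whole if a number of a shift passes 1 or a number of a turn 1, either way. A call with a gripper value outside its range is refused whole. The fingers move at their own pace and stop on an object; "squeeze" is the grip in N (left out, the last holds). Time passes only in rows, so rows that do not move let the fingers close. It gives the time, the measured TCP pose, the force and the opening at its end, in the units of the state.
- manip.read_state(): the state, without advancing time (a new reading comes with each control period).
- manip.get_image(name): name is "scene" or "top"; returns a dict with "image" (400x640x3 uint8, red, green, blue), "intrinsics" (3x3 intrinsics, pixels), "R" (3x3) and "t" (3): a world point X has camera coordinates R X + t. Camera axes: x right, y down, z forward; pixel columns grow to the right and rows downward; lengths in m; the calibration is good to about 2 mm. A picture is of the moment at which its call begins. There is no depth.
- manip.hand_in(): hands the job in, once; it reports no verdict.
Trained networks look in the newest picture that a camera, given by its name, has taken for a name from the list of things; names that differ only in an ending like _2 or _b are one class to them, and where a whole thing is asked for, a point or a joint stands for the part that bears it (a point fixed in the world has none). Each returns a list of dicts, best first, with "p" (0 to 1); they miss things now and then, are a little off and sometimes report something else, mostly with a low value. They report only what shows in the picture. A call takes as long as a camera call.
- manip.spot_in(query, camera): "centre" ([column, row] in pixels, amid what is visible of it).
The state is a dict: "t": time; "qpos": joint angles; "dq": joint speeds; "joint_efforts": joint torques, N m; "tool_pos": TCP position; "orientation": TCP orientation; "ft_force": force on the tool from outside, world axes, zero at the start; "moment": the same for the moment, N m; "width": finger opening in m.
Only numpy, scipy, OpenCV 4.12 (cv2) and the standard library are available. Lean on these libraries where they do the work, as an engineer would, in place of code of your own. Each camera call takes 0.05 s, during which the arm holds its last target.

## Working session

There is one attempt and no reset: what is moved stays moved. The work goes in short steps, Python scripts to look and compute and a tool call to move; the robot and the scene stay as the last step left them, time stands still between calls to the robot, and variables do not carry over. Pictures are saved under pics/ and viewed, and the job is handed in when it is done.

Besides the shell and the picture viewer there is one more tool, called as name([rows], argument=value, ...), one row to a line, values as JSON. arm_command: Moves the arm, as the interface text tells. Its arguments: {"type":"object","properties":{"moves":{"type":"array","items":{"type":"object","properties":{"claw":{"type":"number"},"offset":{"type":"array","items":{"type":"number"}},"angular":{"type":"array","items":{"type":"number"}}}}},"squeeze":{"type":"number"}},"required":["moves"]}

```bash
mkdir -p pics; ls; cat > h.py <<'E'
import numpy as np, cv2
from workcell import manip
def snap(n,f):
    d=manip.get_image(n); cv2.imwrite(f'pics/{f}.png',d['image'][:,:,::-1]); np.savez(f'pics/{f}.npz',K=d['intrinsics'],R=d['R'],t=d['t']); return d
E
python3 - <<'E'
from h import *
s=manip.read_state(); print(s)
for n in('scene','top'):
    d=snap(n,n+'0'); print(n,d['intrinsics'],d['R'],d['t'])
    for q in ['cell_center','cell_tab','ref_center','rack','gauge','handle','nest','aperture','tiles_center','tin','brush']:
        print(q,[(r['centre'],round(r['p'],2)) for r in manip.spot_in(q,n)[:3]])
E
```

```text
pics
{'t': 0.0, 'qpos': array([-6.79302633e+01,  2.75483779e+01,  9.14946748e+01,  4.18564285e-04,
        6.10247285e+01, -2.67144419e+00]), 'dq': array([ 0.0709798 ,  0.0052069 , -0.00220101, -0.01222633, -0.05259853,
        0.020893  ]), 'joint_efforts': array([ 2.23351548e-03, -9.50625587e+01, -4.30173111e+01, -7.32348394e-05,
        1.23892492e-02, -5.34638855e-05]), 'tool_pos': array([ 0.27196553, -0.59014117,  0.40408298]), 'orientation': array([[-4.38573276e-04,  4.18516473e-01, -9.08209100e-01],
       [ 1.09872356e-03, -9.08208438e-01, -4.18516698e-01],
       [-9.99999300e-01, -1.18142097e-03, -6.15179579e-05]]), 'ft_force': array([ 0.33401278,  0.38611803, -0.85619038]), 'moment': array([0.01161945, 0.01139087, 0.06700984]), 'width': 0.08523588184638518}
scene [[446.45982323   0.         319.47212831]
 [  0.         446.45982323 199.14768146]
 [  0.           0.           1.        ]] [[ 0.99910156  0.04183399 -0.00678091]
 [ 0.0272868  -0.75741923 -0.65235845]
 [-0.03242675  0.65158732 -0.75788025]] [-0.60454236  0.06979051  1.27681217]
cell_center [([282.9, 136.4], 0.
[... 459 characters left out ...]
   490.08614124 187.84620465]
 [  0.           0.           1.        ]] [[ 1.17529339e-02 -9.99930753e-01  5.97664195e-04]
 [-9.83145164e-01 -1.16646942e-02 -1.82454164e-01]
 [ 1.82448501e-01  1.55678106e-03 -9.83214179e-01]] [-0.00471372  0.62347873  1.0370507 ]
cell_center [([193.7, 248.6], 0.67), ([453.6, 197.1], 0.58), ([207.2, 230.4], 0.49)]
cell_tab [([197.3, 251.1], 0.72)]
ref_center [([216.0, 208.9], 0.81)]
rack [([208.8, 232.1], 0.79)]
gauge []
handle [([454.8, 200.5], 0.89), ([198.1, 247.5], 0.58)]
nest [([455.1, 197.2], 0.83)]
aperture [([454.5, 194.1], 0.76)]
tiles_center [([333.1, 206.8], 0.63)]
tin [([313.7, 275.8], 0.92)]
brush [([207.9, 234.2], 0.69), ([324.7, 119.8], 0.63)]
```

View pics/scene0.png

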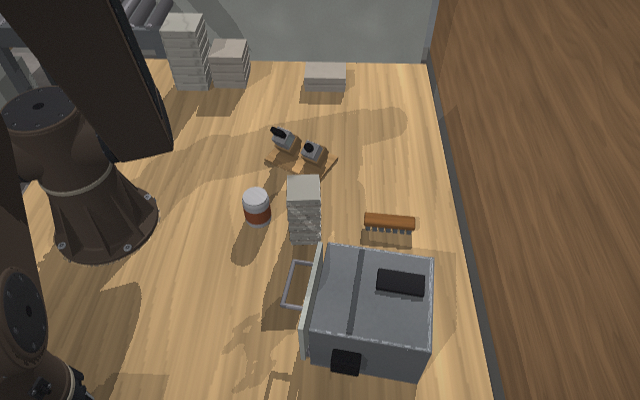

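View pics/top0.png

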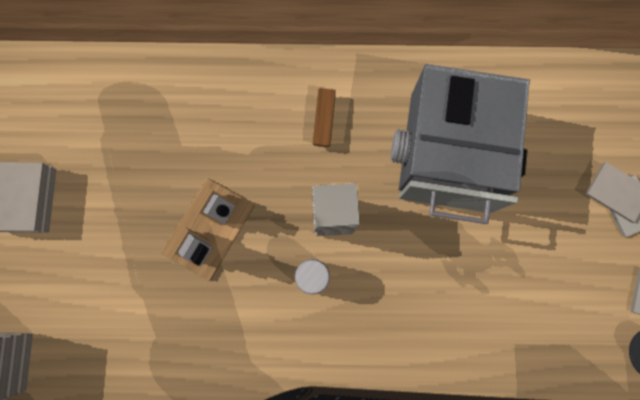

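The scene view shows the rack behind at (295,155), with the cell's tab at (280,132) and the reference knob at (309,148). The tiles are at (303,207), the tin at (257,205), the brush at (389,222) and the gauge at (365,310). The top view shows the rack at left (208,230) and the gauge at right with its handle at (460,213). I'll zoom in to pick corners.

```bash
python3 - <<'E'
import cv2
def crop(f,x0,y0,w,h,s,o):
    im=cv2.imread(f'pics/{f}.png')[y0:y0+h,x0:x0+w]; im=cv2.resize(im,None,fx=s,fy=s,interpolation=cv2.INTER_CUBIC)
    for k in range(0,w,20): cv2.putText(im,str(x0+k),(k*s,10),0,.35,(0,0,255),1); cv2.line(im,(k*s,12),(k*s,18),(0,0,255),1)
    for k in range(0,h,20): cv2.putText(im,str(y0+k),(0,k*s+4),0,.35,(0,0,255),1)
    cv2.imwrite(f'pics/{o}.png',im)
crop('top0',385,55,160,190-40,4-0,'zt_g'); 
crop('scene0',270,230,180,150,4,'zs_g')
crop('top0',155,170,110,120,5,'zt_r')
crop('scene0',250,115,100,80,7,'zs_r')
E
```

```text
(no output)
```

View pics/zt_g.png

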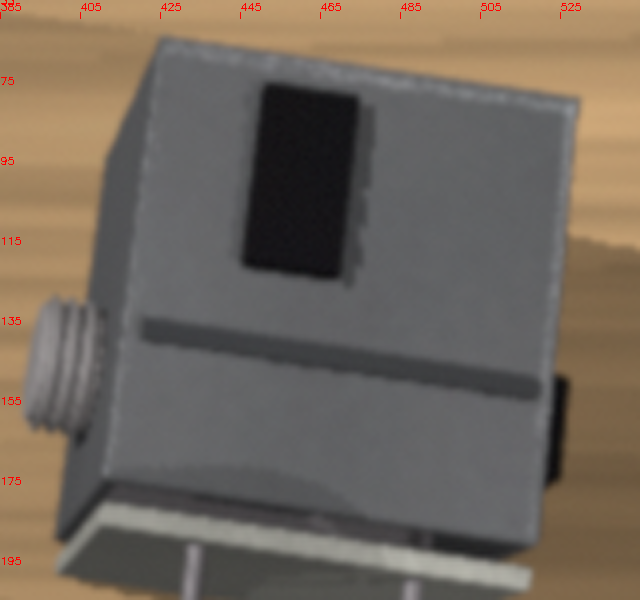

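View pics/zs_g.png

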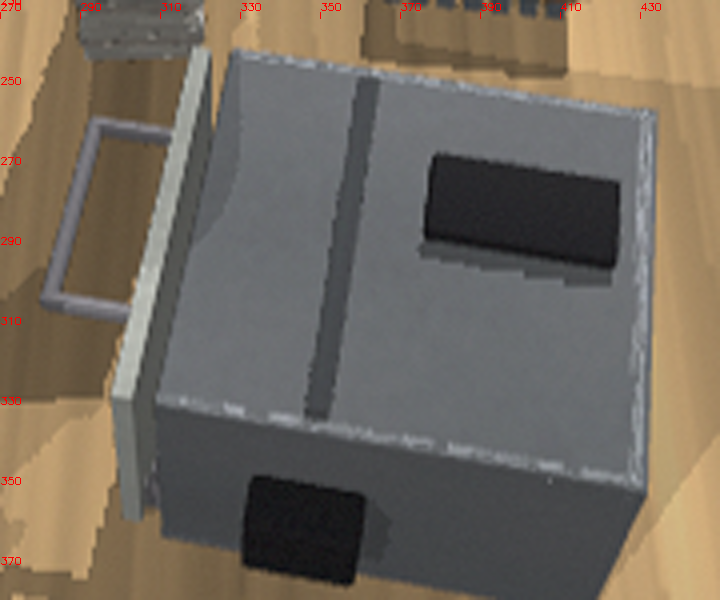

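View pics/zt_r.png

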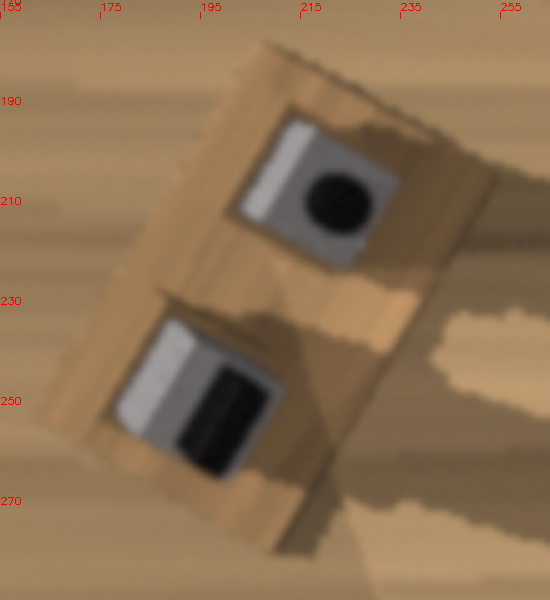

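View pics/zs_r.png

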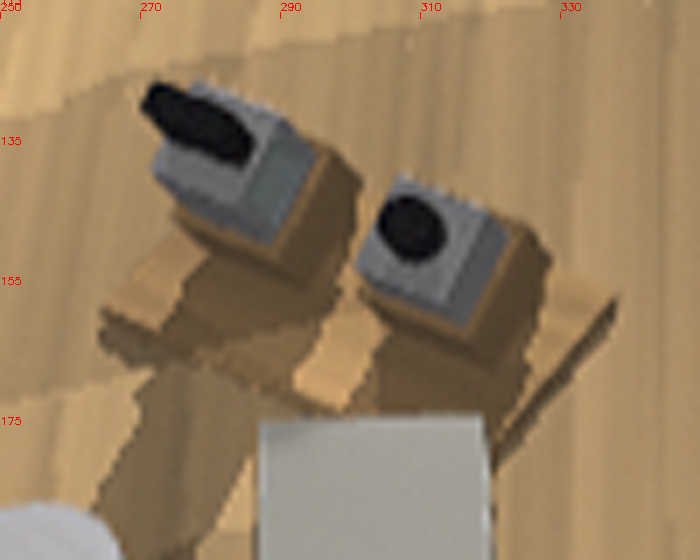

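```bash
cat > fit.py <<'E'
from h import *
from scipy.optimize import least_squares
L=lambda f:{k:np.load(f'pics/{f}.npz')[k] for k in 'KRt'}
C={'t':L('top0'),'s':L('scene0')}
def proj(c,P):
    c=C[c]; q=np.atleast_2d(P)@c['R'].T+c['t']; q=q@c['K'].T; return q[:,:2]/q[:,2:]
def Rz(a): c,s=np.cos(a),np.sin(a); return np.array([[c,-s,0],[s,c,0],[0,0,1.]])
zt=lambda x,y:(155+x/5,170+y/5); zs=lambda x,y:(250+x/7,115+y/7)
def solve(f,x0,obs):
    def r(p): return np.concatenate([(proj(c,f(p,P))[0]-uv) for c,P,uv in obs])
    s=least_squares(r,x0,loss='soft_l1'); print(np.round(s.x,4),'rms',np.sqrt(np.mean(r(s.x)**2)),np.round(r(s.x),1)); return s.x
# gauge
G=[('t',(.32,.11,.175),(426.2,64.5)),('t',(.32,-.11,.175),(529.5,79.5)),('t',(.08,.11,.175),(411.5,174.2)),('t',(.08,-.11,.175),(519.2,191.2)),
('s',(.08,.11,.175),(328,243)),('s',(.32,.11,.175),(434.2,257.5)),('s',(.32,-.11,.175),(430.7,353)),('s',(.08,-.11,.175),(309.2,330.5))]
fg=lambda p,P:Rz(p[2])@np.array(P)+[p[0],p[1],0]
g=solve(fg,[.6,-.28,0],G)
H=[('t',(0,.055,.155),(431.5,215.5)),('t',(0,-.055,.155),(489,221)),('s',(0,.055,.155),(294.2,260.5)),('s',(0,-.055,.155),(281.2,305.5))]
fh=lambda p,P:fg(g,np.array(P)+[.023-p[0],0,0])
q=solve(fh,[.01],H)
fh2=lambda p,P:Rz(p[3])@(np.array(P)*[1,1,0])+p[:3]
h=solve(fh2,[.6,-.28,.155,g[2]],H)
R0=[('t',(.065,-.1,0),(208.6,178.4)),('t',(-.065,-.1,0),(254,205.6)),('t',(-.065,.1,0),(209.4,280.6)),('t',(.065,.1,0),(162,253.6)),
('s',(-.065,.1,0),zs(100,310)),('s',(-.065,-.1,0),zs(490,450)),('s',(.065,-.1,0),zs(617,300))]
fr=lambda p,P:Rz(p[2])@np.array(P)+[p[0],p[1],p[3]]
r=solve(fr,[.55,.25,1.2,.01],R0)
a=np.pi/6; T=np.array([[np.cos(a),0,-np.sin(a)],[0,1,0],[np.sin(a),0,np.cos(a)]])
O=[(1,-1),(1,1),(-1,1),(-1,-1)]; tp=[zt(203,348),zt(143,432),zt(225,478),zt(285,388)]; sp=[zs(292,125),zs(195,80),zs(155,175),zs(240,203)]
CO=[('t',(.023*i,.023*j,.026),u) for (i,j),u in zip(O,tp)]+[('s',(.023*i,.023*j,.026),u) for (i,j),u in zip(O,sp)]
fc=lambda p,P:Rz(p[3])@T@np.array(P)+p[:3]
c=solve(fc,[*fr(r,(-.03,.05,.1)),r[2]],CO)
np.savez('fit.npz',g=g,q=q,r=r,c=c)
print('cell in rack',Rz(r[2]).T@(c[:3]-[r[0],r[1],0]),'yaw g,r,c',np.degrees([g[2],r[2],c[3]]))
print('tab',fc(c,(0,0,.045)))
def box(f,lo,hi):
    import itertools
    v=[(x,y,z) for x in(lo[0],hi[0]) for y in (lo[1],hi[1]) for z in (lo[2],hi[2])]
    return [(f(v[i]),f(v[j])) for i,j in itertools.combinations(range(8),2) if sum(x!=y for x,y in zip(v[i],v[j]))==1]
def draw(cam,im,segs,col,x0,y0,s):
    for A,B in segs:
        A,B=[((proj(cam,x)[0]+.5-[x0,y0])*s).astype(int) for x in (A,B)]
        cv2.line(im,tuple(map(int,A)),tuple(map(int,B)),col,1)
segs=[(box(lambda P:fg(g,P),(.08,-.11,0),(.32,.11,.175)),(0,255,0)),(box(lambda P:fh(q,P),(-.005,-.055,.15),(.005,.055,.16)),(0,0,255)),
(box(lambda P:fh(q,P),(.045,-.108,.01),(.057,.108,.172)),(255,255,0)),
(box(lambda P:fr(r,P),(-.065,-.1,0),(.065,.1,.0)),(0,255,0)),(box(lambda P:fc(c,P),(-.023,-.023,-.064),(.023,.023,.026)),(0,0,255)),(box(lambda P:fc(c,P),(-.008,-.02,.026),(.008,.02,.064)),(255,255,0))]
if __name__=='__main__':
  for f,cam,x0,y0,w,hh,s,o in [('top0','t',385,55,160,180,3,'o1'),('scene0','s',270,230,180,150,3,'o2'),('top0','t',155,170,110,120,5,'o3'),('scene0','s',250,115,100,80,7,'o4')]:
    im=cv2.resize(cv2.imread(f'pics/{f}.png')[y0:y0+hh,x0:x0+w],None,fx=s,fy=s,interpolation=cv2.INTER_CUBIC)
    for sg,col in segs: draw(cam,im,sg,col,x0,y0,s)
    cv2.imwrite(f'pics/{o}.png',im)
  a=[cv2.imread(f'pics/{o}.png') for o in('o1','o2','o3','o4')]
  def hs(A,B):
    H=max(A.shape[0],B.shape[0]); p=lambda x:cv2.copyMakeBorder(x,0,H-x.shape[0],0,0,0); return np.hstack([p(A),p(B)])
  cv2.imwrite('pics/og.png',cv2.resize(hs(a[0],a[1]),None,fx=.78,fy=.78)); cv2.imwrite('pics/or.png',cv2.resize(hs(a[2],a[3]),None,fx=.64,fy=.64))
E
python3 fit.py
```

```text
[ 0.5359 -0.2583 -0.1487] rms 0.9513859985771417 [-0.9 -1.3  1.1 -0.4 -1.1  0.   1.1  0.3 -0.5 -2.2  0.1 -0.3  0.7  0.3
 -1.6  0.4]
[0.0108] rms 1.444582818310186 [ 0.  -2.4 -3.   0.8 -0.7  0.6  0.4 -0.7]
[ 0.5467 -0.2624  0.1586 -0.113 ] rms 1.1386525514880224 [ 1.4 -1.  -1.2  0.3 -2.3  0.4  0.5 -0.4]
[0.5342 0.2776 1.0736 0.0068] rms 1.3961443483947786 [-1.4 -0.4  0.9 -0.9  0.2  0.6 -0.9 -0.7 -0.4  0.5 -2.8  3.7 -0.1 -0.4]
[0.4831 0.2849 0.0812 1.0419] rms 1.1513779289065273 [-1.3 -2.9 -1.8 -0.5  0.8  0.6  0.9 -0.3 -1.1 -0.6  0.5  0.5 -0.9 -0.1
 -0.9  1.4]
cell in rack [-0.01794568  0.04843363  0.08122601] yaw g,r,c [-8.52066837 61.51445924 59.69438236]
tab [0.47171029 0.26552209 0.12019716]
```

View pics/og.png

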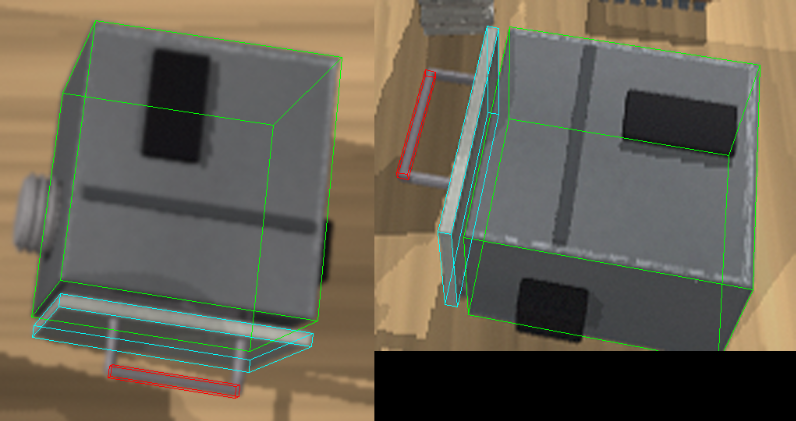

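View pics/or.png

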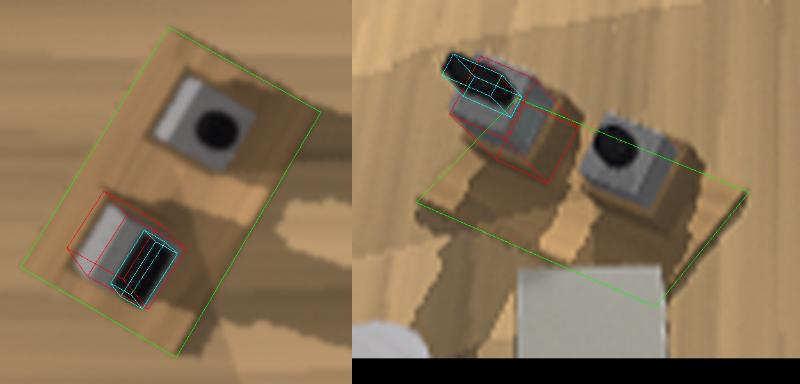

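```bash
python3 - <<'E'
import cv2,numpy as np
def crop(f,x0,y0,w,h,s):
    im=cv2.imread(f'pics/{f}.png')[y0:y0+h,x0:x0+w]; im=cv2.resize(im,None,fx=s,fy=s,interpolation=cv2.INTER_CUBIC)
    im=np.clip(255*(im/255.)**.6,0,255).astype(np.uint8)
    for k in range(0,w,5): cv2.putText(im,str(x0+k),(k*s,10),0,.35,(0,0,255),1); cv2.line(im,(k*s,0),(k*s,h*s),(0,0,255) ,1) if k%10==0 else 0
    for k in range(0,h,5): cv2.putText(im,str(y0+k),(0,k*s+4),0,.35,(0,0,255),1); cv2.line(im,(0,k*s),(w*s,k*s),(0,0,255) ,1) if k%10==0 else 0
    return im
cv2.imwrite('pics/c1.png',crop('top0',170,228,50,42,13)); cv2.imwrite('pics/c2.png',crop('scene0',265,120,40,40,14))
E
```

```text
(no output)
```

View pics/c1.png

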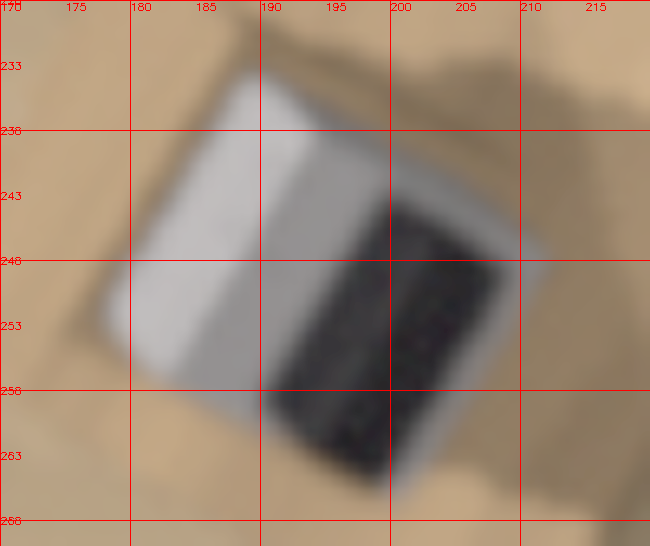

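View pics/c2.png

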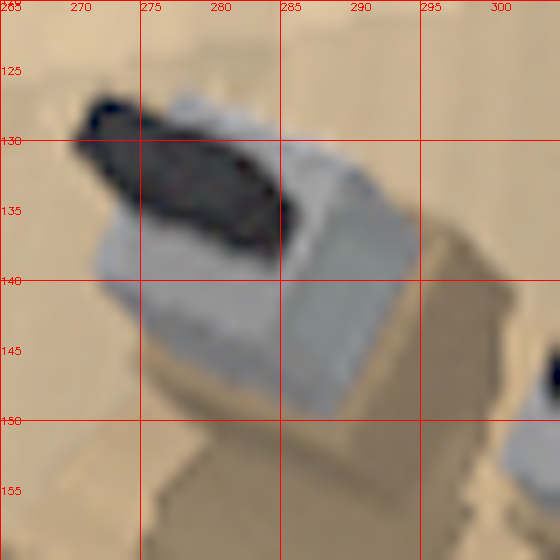

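```bash
python3 - <<'E'
s=open('fit.py').read()
i=s.index("O=[(1,-1)"); j=s.index("fc=lambda")
s=s[:i]+'''O=[(1,-1),(1,1),(-1,1),(-1,-1)]; tp=[(194.5,238),(183.5,256.5),(201,266),(211.5,247.5)]; sp=[(290,131.5),(277,126.5),(272,139.5),(284.3,144.5)]
CO=[('t',(.023*i,.023*j,.026),u) for (i,j),u in zip(O,tp)]+[('s',(.023*i,.023*j,.026),u) for (i,j),u in zip(O,sp)]
CO+=[('t',(.008,-.02,.026),(200,243.5)),('t',(.008,.02,.026),(191,259)),('t',(-.008,-.02,.064),(208.5,248.5)),('t',(-.008,.02,.064),(199,266)),
('s',(.008,.02,.064),(272,127)),('s',(-.008,.02,.064),(270,130)),('s',(.008,-.02,.026),(286,134.5)),('s',(-.008,-.02,.026),(285,139))]
CO=[(a,b,(u[0]-.5,u[1]-.5)) for a,b,u in CO]
'''+s[j:]
open('fit.py','w').write(s)
E
python3 fit.py
```

```text
[ 0.5359 -0.2583 -0.1487] rms 0.9513859985771417 [-0.9 -1.3  1.1 -0.4 -1.1  0.   1.1  0.3 -0.5 -2.2  0.1 -0.3  0.7  0.3
 -1.6  0.4]
[0.0108] rms 1.444582818310186 [ 0.  -2.4 -3.   0.8 -0.7  0.6  0.4 -0.7]
[ 0.5467 -0.2624  0.1586 -0.113 ] rms 1.1386525514880224 [ 1.4 -1.  -1.2  0.3 -2.3  0.4  0.5 -0.4]
[0.5342 0.2776 1.0736 0.0068] rms 1.3961443483947786 [-1.4 -0.4  0.9 -0.9  0.2  0.6 -0.9 -0.7 -0.4  0.5 -2.8  3.7 -0.1 -0.4]
[0.4818 0.2843 0.0873 1.0829] rms 0.8594080857182781 [-0.7 -0.6 -1.5  0.7  0.6  0.9  1.5 -0.   0.6 -0.4  1.  -0.3 -0.7 -0.1
 -0.4 -0.  -0.6 -1.5 -1.7  0.1  1.6  0.4  0.8  0.5  0.2 -1.1 -0.2  0.6
  1.6  0.6  0.3  0.8]
cell in rack [-0.0191081   0.0492095   0.08734542] yaw g,r,c [-8.52066837 61.51445924 62.04429569]
tab [0.47127996 0.26442124 0.12631656]
```

View pics/or.png

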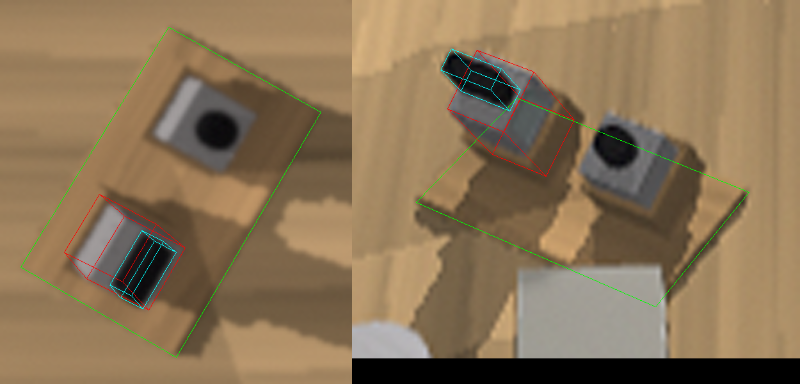

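```bash
cat > plan.py <<'E'
from h import *
from scipy.spatial.transform import Rotation as Ro
F=np.load('fit.npz'); g,c=F['g'],F['c']
def Rz(a): c_,s=np.cos(a),np.sin(a); return np.array([[c_,-s,0],[s,c_,0],[0,0,1.]])
def G(x,y,z): return Rz(g[2])@np.array([x,y,z])+[g[0],g[1],0]
def down(yaw): # tool x down, y at yaw
    y=np.array([np.cos(yaw),np.sin(yaw),0]); x=np.array([0,0,-1.]); return np.stack([x,y,np.cross(x,y)],1)
RG=down(g[2])
a=np.pi/6
zc=Rz(c[3])@[-.5,0,.8660254]; xc=Rz(c[3])@[.8660254,0,.5]
RC=np.stack([-zc,xc,np.cross(-zc,xc)],1)
def tcp(grasp,R): return np.array(grasp)-.155*R[:,0]
def plan(Rt,pt,n=None,s=None,claw=None,mm=36,dg=6.0):
    s=s or manip.read_state(); R0=np.array(s['orientation']);p0=np.array(s['tool_pos'])
    rv=Ro.from_matrix(R0.T@Rt).as_rotvec(); d=np.linalg.norm(pt-p0)*1e3; an=np.degrees(np.linalg.norm(rv))
    n=n or max(1,int(np.ceil(max(d/mm,an/dg))))
    print(f'n={n} dist {d:.1f}mm ang {an:.1f}; off_tool(mm)',np.round(R0.T@(pt-p0)*1e3,1),'to',np.round(pt,4))
    R,p=R0,p0
    for i in range(n):
        pn=p0+(pt-p0)*(i+1)/n; Rn=R0@Ro.from_rotvec(rv*(i+1)/n).as_matrix()
        o=np.round(R.T@(pn-p)/.04,2); w=np.round(np.degrees(Ro.from_matrix(R.T@Rn).as_rotvec())/8,2)
        print('off',(o+0.).tolist(),'ang',(w+0.).tolist())
        p=p+R@o*.04; R=R@Ro.from_rotvec(np.radians(w*8)).as_matrix()
def st():
    s=manip.read_state(); print('t',round(s['t'],2),'p',np.round(s['tool_pos'],4),'q',np.round(s['qpos'],1),'F',np.round(s['ft_force'],1),'w',round(s['width'],4)); return s
E
python3 - <<'E'
from plan import *
s=st()
plan(RG,tcp(G(.012,0,.235),RG),n=12)
E
```

```text
t 1.2 p [ 0.272  -0.5903  0.4047] q [-67.9  27.5  91.5   0.   61.   -2.7] F [ 0.5 -0.   0.1] w 0.0853
n=12 dist 430.4mm ang 56.7; off_tool(mm) [  14.7 -184.5 -388.6] to [ 0.5478 -0.2601  0.39  ]
off [0.03, -0.38, -0.81] ang [-0.59, 0.0, 0.0]
off [0.03, -0.32, -0.84] ang [-0.59, 0.0, 0.0]
off [0.03, -0.25, -0.86] ang [-0.59, 0.0, 0.0]
off [0.03, -0.17, -0.88] ang [-0.59, 0.0, 0.0]
off [0.03, -0.1, -0.89] ang [-0.6, 0.0, 0.0]
off [0.03, -0.03, -0.9] ang [-0.59, 0.0, 0.0]
off [0.03, 0.05, -0.89] ang [-0.59, 0.0, 0.0]
off [0.04, 0.12, -0.89] ang [-0.59, 0.0, 0.0]
off [0.03, 0.19, -0.87] ang [-0.59, 0.0, 0.0]
off [0.03, 0.26, -0.86] ang [-0.59, 0.0, 0.0]
off [0.03, 0.34, -0.83] ang [-0.59, 0.0, 0.0]
off [0.03, 0.4, -0.8] ang [-0.59, 0.0, 0.0]
```

arm_command([
  {"claw": 0.4,"offset": [0.03,-0.38,-0.81],"angular": [-0.59,0,0]},
  {"claw": 0.4,"offset": [0.03,-0.32,-0.84],"angular": [-0.59,0,0]},
  {"claw": 0.4,"offset": [0.03,-0.25,-0.86],"angular": [-0.59,0,0]},
  {"claw": 0.4,"offset": [0.03,-0.17,-0.88],"angular": [-0.59,0,0]},
  {"claw": 0.4,"offset": [0.03,-0.1,-0.89],"angular": [-0.59,0,0]},
  {"claw": 0.4,"offset": [0.03,-0.03,-0.9],"angular": [-0.59,0,0]},
  {"claw": 0.4,"offset": [0.03,0.05,-0.89],"angular": [-0.59,0,0]},
  {"claw": 0.4,"offset": [0.03,0.12,-0.89],"angular": [-0.59,0,0]},
  {"claw": 0.4,"offset": [0.03,0.19,-0.87],"angular": [-0.59,0,0]},
  {"claw": 0.4,"offset": [0.03,0.26,-0.86],"angular": [-0.59,0,0]},
  {"claw": 0.4,"offset": [0.03,0.34,-0.83],"angular": [-0.59,0,0]},
  {"claw": 0.4,"offset": [0.03,0.4,-0.8],"angular": [-0.59,0,0]},
], squeeze=40)

```text
t: 2.4
tool_pos: [0.5504, -0.2478, 0.3901]
orientation: [[0.002, 0.993, -0.119], [-0.004, -0.119, -0.993], [-1.0, 0.002, 0.003]]
ft_force: [0.1, -0.9, 0.9]
width: 0.0339
```

```bash
python3 - <<'E'
from plan import *
st(); plan(RG,tcp(G(.012,0,.235),RG))
snap('top','t1');snap('scene','s1')
a=cv2.imread('pics/t1.png')[100:280,380:560];b=cv2.imread('pics/s1.png')[180:360,220:400]
cv2.imwrite('pics/v1.png',cv2.resize(np.hstack([a,b]),None,fx=2.2,fy=2.2))
E
```

```text
t 2.4 p [ 0.5504 -0.2478  0.3901] q [-27.1  24.6  98.8  -0.2  56.4 -20.2] F [ 0.1 -0.9  0.9] w 0.0339
n=1 dist 12.6mm ang 1.7; off_tool(mm) [ 0.1 -1.2 12.6] to [ 0.5478 -0.2601  0.39  ]
off [0.0, -0.03, 0.31] ang [0.21, 0.02, -0.02]
```

View pics/v1.png

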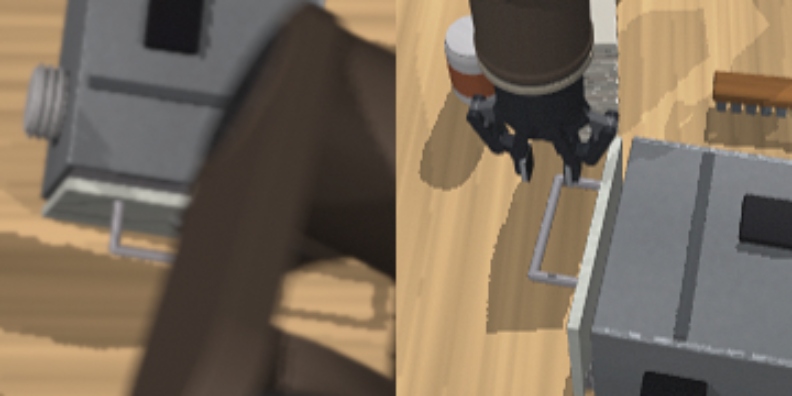

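The gripper is above the handle bar: in the right crop the fingers are at about (545,165) with the bar below. Next I correct the position and descend.

arm_command([
  {"claw": 0.4,"offset": [0,-0.03,0.31],"angular": [0.21,0,0]},
  {"claw": 0.4,"offset": [0.5,0,0],"angular": [0,0,0]},
  {"claw": 0.4,"offset": [0.5,0,0],"angular": [0,0,0]},
  {"claw": 0.4,"offset": [0.5,0,0],"angular": [0,0,0]},
  {"claw": 0.4,"offset": [0.4,0,0],"angular": [0,0,0]},
  {"claw": 0.4,"offset": [0.1,0,0],"angular": [0,0,0]},
])

```text
t: 3.1
tool_pos: [0.5471, -0.2659, 0.3091]
orientation: [[0.005, 0.987, -0.16], [-0.006, -0.16, -0.987], [-1.0, 0.006, 0.005]]
ft_force: [0.8, 1.0, 0.4]
width: 0.0342
```

```bash
python3 - <<'E'
from plan import *
st(); plan(RG,tcp(G(.012,0,.153),RG))
snap('scene','s2')
b=cv2.imread('pics/s2.png')[200:340,240:380]
cv2.imwrite('pics/v2.png',cv2.resize(b,None,fx=4,fy=4))
E
```

```text
t 3.1 p [ 0.5471 -0.2659  0.3091] q [-28.7  30.3 102.4  -0.2  46.9 -19.4] F [0.8 1.  0.4] w 0.0342
n=1 dist 6.0mm ang 0.8; off_tool(mm) [ 1.  -0.2 -5.9] to [ 0.5478 -0.2601  0.308 ]
off [0.03, -0.01, -0.15] ang [-0.09, 0.04, -0.04]
```

View pics/v2.png

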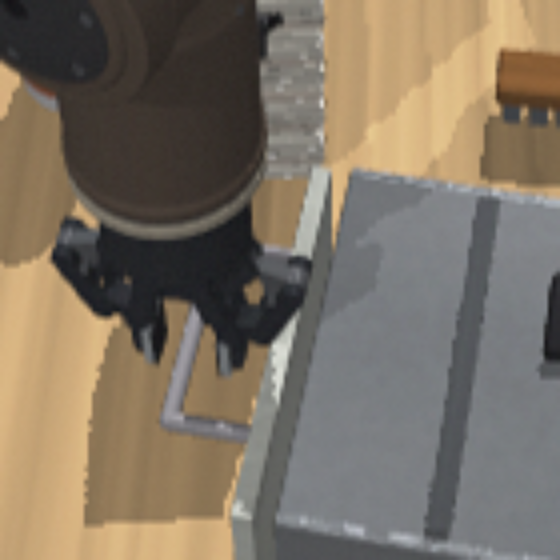

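The fingers straddle the bar, seen at (190,335) in the crop, and the force is near zero. Closing now.

arm_command([
  {"claw": 0,"offset": [0,0,0],"angular": [0,0,0]},
  {"claw": 0,"offset": [0,0,0],"angular": [0,0,0]},
  {"claw": 0,"offset": [0,0,0],"angular": [0,0,0]},
  {"claw": 0,"offset": [0,0,0],"angular": [0,0,0]},
  {"claw": 0,"offset": [0,0,0],"angular": [0,0,0]},
], squeeze=40)

```text
t: 3.65
tool_pos: [0.5464, -0.2675, 0.3103]
orientation: [[0.005, 0.987, -0.163], [-0.006, -0.163, -0.987], [-1.0, 0.006, 0.005]]
ft_force: [1.5, -0.6, -12.5]
width: 0.0086
```

```bash
python3 - <<'E'
from plan import *
s=st(); d=Rz(g[2])@[-1.,0,0]; print(Rz(g[2]).T@(s['tool_pos']-[g[0],g[1],0]))
plan(np.array(s['orientation']),s['tool_pos']+d*.155,mm=16)
E
```

```text
t 3.65 p [ 0.5464 -0.2675  0.3103] q [-28.9  30.2 102.3  -0.2  47.  -19.4] F [  1.5  -0.6 -12.5] w 0.0086
[ 0.0117803  -0.00749212  0.31025163]
n=10 dist 155.0mm ang 0.0; off_tool(mm) [  -1.  -155.     2.3] to [ 0.3932 -0.2445  0.3103]
off [0.0, -0.39, 0.01] ang [0.0, 0.0, 0.0]
off [0.0, -0.38, 0.0] ang [0.0, 0.0, 0.0]
off [-0.01, -0.39, 0.01] ang [0.0, 0.0, 0.0]
off [0.0, -0.39, 0.0] ang [0.0, 0.0, 0.0]
off [0.0, -0.39, 0.01] ang [0.0, 0.0, 0.0]
off [0.0, -0.38, 0.01] ang [0.0, 0.0, 0.0]
off [-0.01, -0.39, 0.0] ang [0.0, 0.0, 0.0]
off [0.0, -0.39, 0.01] ang [0.0, 0.0, 0.0]
off [0.0, -0.39, 0.0] ang [0.0, 0.0, 0.0]
off [0.0, -0.38, 0.01] ang [0.0, 0.0, 0.0]
```

arm_command([
  {"claw": 0,"offset": [-0.02,-0.2,0],"angular": [0,0,0]},
  {"claw": 0,"offset": [0,-0.39,0],"angular": [0,0,0]},
  {"claw": 0,"offset": [0,-0.39,0],"angular": [0,0,0]},
  {"claw": 0,"offset": [0,-0.39,0.01],"angular": [0,0,0]},
  {"claw": 0,"offset": [0,-0.39,0.01],"angular": [0,0,0]},
  {"claw": 0,"offset": [0,-0.39,0.01],"angular": [0,0,0]},
  {"claw": 0,"offset": [0,-0.39,0.01],"angular": [0,0,0]},
  {"claw": 0,"offset": [0,-0.39,0.01],"angular": [0,0,0]},
  {"claw": 0,"offset": [0,-0.39,0.01],"angular": [0,0,0]},
  {"claw": 0,"offset": [0,-0.2,0],"angular": [0,0,0]},
])

```text
t: 4.65
tool_pos: [0.4042, -0.2462, 0.3103]
orientation: [[0.01, 0.987, -0.16], [-0.01, -0.16, -0.987], [-1.0, 0.012, 0.008]]
ft_force: [2.6, -3.4, -19.2]
width: 0.0081
```

```bash
python3 - <<'E'
from plan import *
s=st(); print(Rz(g[2]).T@(s['tool_pos']-[g[0],g[1],0]))
E
```

```text
t 4.65 p [ 0.4042 -0.2462  0.3103] q [-35.   21.1 119.9  -0.2  38.2 -25.6] F [  2.6  -3.4 -19.2] w 0.0081
[-0.13208723 -0.00747163  0.31027522]
```

arm_command([
  {"claw": 0,"offset": [-0.03,-0.25,0],"angular": [0,0,0]},
  {"claw": 0,"offset": [-0.01,0,0],"angular": [0,0,0]},
  {"claw": 0,"offset": [0,0,0],"angular": [0,0,0]},
])

```text
t: 4.95
tool_pos: [0.3921, -0.2443, 0.3105]
orientation: [[0.007, 0.987, -0.159], [-0.009, -0.159, -0.987], [-1.0, 0.009, 0.008]]
ft_force: [2.8, 1.1, -12.3]
width: 0.0081
```

```bash
python3 - <<'E'
from plan import *
s=st(); print(Rz(g[2]).T@(s['tool_pos']-[g[0],g[1],0]))
E
```

```text
t 4.95 p [ 0.3921 -0.2443  0.3105] q [-35.6  20.3 121.2  -0.3  37.8 -26.2] F [  2.8   1.1 -12.3] w 0.0081
[-0.14431346 -0.00743185  0.31048478]
```

arm_command([
  {"claw": 0.4,"offset": [0,0,0],"angular": [0,0,0]},
  {"claw": 0.4,"offset": [0,0,0],"angular": [0,0,0]},
  {"claw": 0.4,"offset": [0,0,0],"angular": [0,0,0]},
  {"claw": 0.4,"offset": [-0.5,0,0],"angular": [0,0,0]},
  {"claw": 0.4,"offset": [-0.8,0,0],"angular": [0,0,0]},
  {"claw": 0.4,"offset": [-0.8,0,0],"angular": [0,0,0]},
  {"claw": 0.4,"offset": [-0.7,0,0],"angular": [0,0,0]},
  {"claw": 0.4,"offset": [0,0,0],"angular": [0,0,0]},
])

```text
t: 5.75
tool_pos: [0.3934, -0.2438, 0.4296]
orientation: [[0.013, 0.987, -0.159], [-0.012, -0.159, -0.987], [-1.0, 0.015, 0.01]]
ft_force: [0.7, 0.6, -0.7]
width: 0.0342
```

```bash
python3 - <<'E'
from plan import *
s=st()
tab=c[:3]+.045*zc; print('tab',tab)
print('final',tcp(tab+.006*zc,RC))
snap('scene','s3'); b=cv2.imread('pics/s3.png'); cv2.imwrite('pics/v3.png',b)
plan(RC,tcp(tab+.09*zc,RC),mm=34,dg=5.5)
E
```

```text
t 5.75 p [ 0.3934 -0.2438  0.4296] q [-35.5  10.5 113.7  -0.2  54.8 -26.2] F [ 0.7  0.6 -0.7] w 0.0342
tab [0.47127996 0.26442124 0.12631656]
final [0.43354247 0.19331476 0.26574665]
n=14 dist 410.3mm ang 76.4; off_tool(mm) [  85.2  -44.2 -398.9] to [0.4139 0.1562 0.3385]
off [0.15, -0.08, -0.71] ang [-0.62, 0.17, 0.23]
off [0.17, -0.02, -0.71] ang [-0.62, 0.18, 0.23]
off [0.19, 0.03, -0.71] ang [-0.61, 0.17, 0.23]
off [0.2, 0.09, -0.7] ang [-0.62, 0.18, 0.23]
off [0.23, 0.14, -0.68] ang [-0.62, 0.17, 0.23]
off [0.24, 0.19, -0.67] ang [-0.62, 0.18, 0.23]
off [0.27, 0.24, -0.63] ang [-0.62, 0.17, 0.23]
off [0.29, 0.28, -0.61] ang [-0.61, 0.18, 0.23]
off [0.32, 0.33, -0.58] ang [-0.62, 0.17, 0.22]
off [0.34, 0.36, -0.53] ang [-0.62, 0.18, 0.23]
off [0.37, 0.4, -0.5] ang [-0.62, 0.17, 0.23]
off [0.39, 0.42, -0.45] ang [-0.62, 0.17, 0.23]
off [0.42, 0.45, -0.41] ang [-0.61, 0.18, 0.23]
off [0.44, 0.47, -0.35] ang [-0.62, 0.17, 0.23]
```

View pics/v3.png

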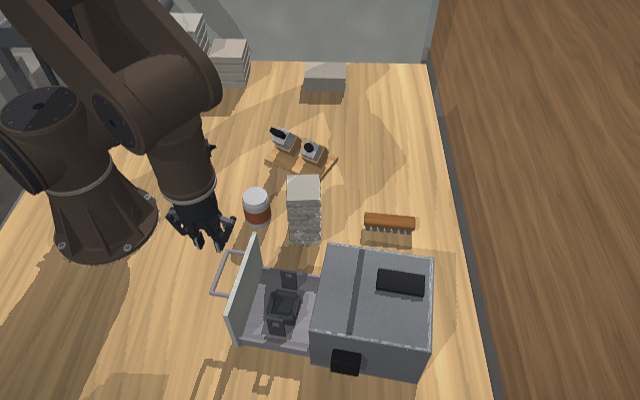

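```bash
python3 - <<'E'
from fit import C,np
def ray(cam,u,z):
    c=C[cam]; o=-c['R'].T@c['t']; d=c['R'].T@np.linalg.inv(c['K'])@[*u,1]; return o+d*(z-o[2])/d[2]
print(ray('t',(335,205),.192),ray('s',(303,186),.192)); print(ray('t',(312,277),.1),ray('s',(256,195),.1))
E
```

```text
[ 0.5359 -0.2583 -0.1487] rms 0.9513859985771417 [-0.9 -1.3  1.1 -0.4 -1.1  0.   1.1  0.3 -0.5 -2.2  0.1 -0.3  0.7  0.3
 -1.6  0.4]
[0.0108] rms 1.444582818310186 [ 0.  -2.4 -3.   0.8 -0.7  0.6  0.4 -0.7]
[ 0.5467 -0.2624  0.1586 -0.113 ] rms 1.1386525514880224 [ 1.4 -1.  -1.2  0.3 -2.3  0.4  0.5 -0.4]
[0.5342 0.2776 1.0736 0.0068] rms 1.3961443483947786 [-1.4 -0.4  0.9 -0.9  0.2  0.6 -0.9 -0.7 -0.4  0.5 -2.8  3.7 -0.1 -0.4]
[0.4818 0.2843 0.0873 1.0829] rms 0.8594080857182781 [-0.7 -0.6 -1.5  0.7  0.6  0.9  1.5 -0.   0.6 -0.4  1.  -0.3 -0.7 -0.1
 -0.4 -0.  -0.6 -1.5 -1.7  0.1  1.6  0.4  0.8  0.5  0.2 -1.1 -0.2  0.6
  1.6  0.6  0.3  0.8]
cell in rack [-0.0191081   0.0492095   0.08734542] yaw g,r,c [-8.52066837 61.51445924 62.04429569]
tab [0.47127996 0.26442124 0.12631656]
[ 0.56479791 -0.01096696  0.192     ] [ 0.56593704 -0.00981372  0.192     ]
[0.42707996 0.0341829  0.1       ] [0.43195503 0.03642554 0.1       ]
```

The drawer is open, with the nest showing at about (283,306) between its aperture plates at (290,277) and (275,327). Next I go to the cell, keeping above the tin and inboard of the tiles.

arm_command([
  {"claw": 0.45,"offset": [0.15,-0.08,-0.71],"angular": [-0.62,0.17,0.23]},
  {"claw": 0.45,"offset": [0.17,-0.02,-0.71],"angular": [-0.62,0.17,0.23]},
  {"claw": 0.45,"offset": [0.19,0.03,-0.71],"angular": [-0.62,0.17,0.23]},
  {"claw": 0.45,"offset": [0.2,0.09,-0.7],"angular": [-0.62,0.17,0.23]},
  {"claw": 0.45,"offset": [0.23,0.14,-0.68],"angular": [-0.62,0.17,0.23]},
  {"claw": 0.45,"offset": [0.24,0.19,-0.67],"angular": [-0.62,0.17,0.23]},
  {"claw": 0.45,"offset": [0.27,0.24,-0.63],"angular": [-0.62,0.17,0.23]},
  {"claw": 0.45,"offset": [0.29,0.28,-0.61],"angular": [-0.62,0.17,0.23]},
  {"claw": 0.45,"offset": [0.32,0.33,-0.58],"angular": [-0.62,0.17,0.23]},
  {"claw": 0.45,"offset": [0.34,0.36,-0.53],"angular": [-0.62,0.17,0.23]},
  {"claw": 0.45,"offset": [0.37,0.4,-0.5],"angular": [-0.62,0.17,0.23]},
  {"claw": 0.45,"offset": [0,0,0],"angular": [0,0,0]},
])

```text
t: 7.0
tool_pos: [0.4027, 0.0813, 0.3468]
orientation: [[0.241, 0.612, 0.753], [0.335, 0.676, -0.657], [-0.911, 0.411, -0.043]]
ft_force: [0.0, -0.7, -0.7]
width: 0.0384
```

```bash
python3 - <<'E'
from plan import *
s=st()
tab=c[:3]+.045*zc
plan(RC,tcp(tab+.07*zc,RC),mm=34,dg=5.5)
E
```

```text
t 7.0 p [0.4027 0.0813 0.3468] q [ -2.5  11.  132.3  43.6  30.1 -87.9] F [ 0.  -0.7 -0.7] w 0.0384
n=3 dist 89.0mm ang 14.4; off_tool(mm) [ 55.2  55.7 -41.9] to [0.4185 0.165  0.3212]
off [0.46, 0.46, -0.35] ang [-0.53, 0.16, 0.23]
off [0.48, 0.48, -0.3] ang [-0.54, 0.16, 0.22]
off [0.51, 0.48, -0.26] ang [-0.53, 0.16, 0.23]
```

arm_command([
  {"claw": 0.45,"offset": [0.46,0.46,-0.35],"angular": [-0.53,0.16,0.23]},
  {"claw": 0.45,"offset": [0.48,0.48,-0.3],"angular": [-0.53,0.16,0.23]},
  {"claw": 0.45,"offset": [0.5,0.48,-0.26],"angular": [-0.53,0.16,0.23]},
  {"claw": 0.45,"offset": [0,0,0],"angular": [0,0,0]},
])

```text
t: 7.4
tool_pos: [0.4183, 0.1668, 0.3182]
orientation: [[0.233, 0.404, 0.885], [0.442, 0.766, -0.466], [-0.866, 0.5, -0.0]]
ft_force: [-0.2, -0.3, 0.2]
width: 0.0384
```

```bash
cat > ov.py <<'E'
from plan import *
def proj(d,P):
    q=np.atleast_2d(P)@d['R'].T+d['t']; q=q@d['intrinsics'].T; return q[:,:2]/q[:,2:]
E
python3 - <<'E'
from ov import *
s=st()
tab=c[:3]+.045*zc
plan(RC,tcp(tab+.07*zc,RC),mm=34,dg=5.5)
o=[]
for n,x0,y0 in(('scene',230,80),('top',150,170)):
    d=snap(n,n+'4'); b=d['image'][:,:,::-1].copy()
    b=cv2.resize(b[y0:y0+120,x0:x0+120],None,fx=3.3,fy=3.3,interpolation=cv2.INTER_CUBIC)
    p=s['tool_pos']; X=s['orientation'][:,0]
    A,B,E=[((proj(d,q)[0]+.5-[x0,y0])*3.3) for q in (p+.155*X,p+.225*X,p+.173*X)]
    cv2.line(b,tuple(A.astype(int).tolist()),tuple(B.astype(int).tolist()),(0,0,255),1); o.append(b)
cv2.imwrite('pics/v4.png',np.hstack(o))
E
```

```text
t 7.4 p [0.4183 0.1668 0.3182] q [   7.4   17.3  131.6   63.7   27.1 -111.8] F [-0.2 -0.3  0.2] w 0.0384
n=1 dist 3.4mm ang 0.2; off_tool(mm) [-3.3  0.2  1. ] to [0.4185 0.165  0.3212]
off [-0.08, 0.01, 0.03] ang [0.02, -0.01, 0.0]
```

View pics/v4.png

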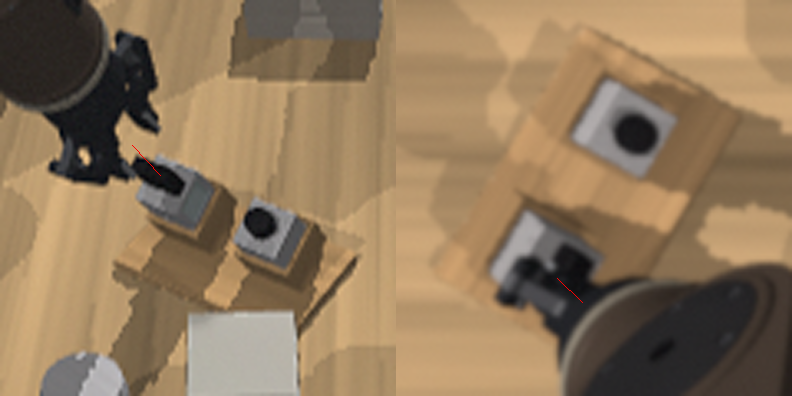

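The scene crop shows the finger pair centred on the tab's axis: the red line runs from (132,147) into the tab at (160,175). In the top crop the projected axis also ends on the tab. Advancing.

arm_command([
  {"claw": 0.45,"offset": [0.3,0,0.02],"angular": [0,0,0]},
  {"claw": 0.45,"offset": [0.4,0,0],"angular": [0,0,0]},
  {"claw": 0.45,"offset": [0.4,0,0],"angular": [0,0,0]},
  {"claw": 0.45,"offset": [0.2,0,0],"angular": [0,0,0]},
  {"claw": 0.45,"offset": [0,0,0],"angular": [0,0,0]},
])

```text
t: 8.0
tool_pos: [0.4315, 0.1833, 0.2732]
orientation: [[0.237, 0.417, 0.877], [0.434, 0.763, -0.48], [-0.869, 0.495, 0.0]]
ft_force: [-0.7, 0.2, 0.0]
width: 0.0385
```

```bash
python3 - <<'E'
from ov import *
s=st()
tab=c[:3]+.045*zc
plan(RC,tcp(tab+.006*zc,RC),mm=34,dg=5.5)
o=[]
for n,x0,y0 in(('scene',240,90),('top',150,190)):
    d=snap(n,n+'5'); b=d['image'][:,:,::-1].copy()
    b=cv2.resize(b[y0:y0+80,x0:x0+80],None,fx=5,fy=5,interpolation=cv2.INTER_CUBIC)
    p=s['tool_pos']; X=s['orientation'][:,0]
    A,B,E=[((proj(d,q)[0]+.5-[x0,y0])*5) for q in (p+.155*X,p+.225*X,p+.173*X)]
    o.append(b)
cv2.imwrite('pics/v5.png',np.hstack(o))
E
```

```text
t 8.0 p [0.4315 0.1833 0.2732] q [   9.8   23.8  131.7   78.3   23.3 -124.9] F [-0.7  0.2  0. ] w 0.0385
n=1 dist 12.6mm ang 0.8; off_tool(mm) [11.3  4.8 -3. ] to [0.4335 0.1933 0.2657]
off [0.28, 0.12, -0.07] ang [-0.08, 0.04, 0.04]
```

View pics/v5.png

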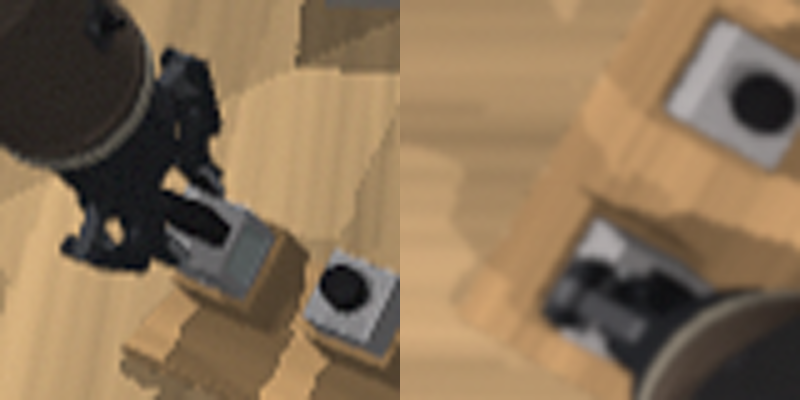

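The scene crop shows the tab at (195,215) between the fingers at (208,180) and (165,250). A lateral drift of 5 mm needs correcting, so I do that in slow rows.

arm_command([
  {"claw": 0.45,"offset": [0.05,0.12,-0.07],"angular": [-0.08,0.04,0.04]},
  {"claw": 0.45,"offset": [0.1,0,0],"angular": [0,0,0]},
  {"claw": 0.45,"offset": [0.06,0,0],"angular": [0,0,0]},
  {"claw": 0.45,"offset": [0,0,0],"angular": [0,0,0]},
])

```text
t: 8.5
tool_pos: [0.4334, 0.1917, 0.2704]
orientation: [[0.238, 0.404, 0.883], [0.442, 0.765, -0.469], [-0.865, 0.502, 0.003]]
ft_force: [0.6, -0.4, -0.0]
width: 0.0384
```

```bash
python3 - <<'E'
from ov import *
s=st()
tab=c[:3]+.045*zc
plan(RC,tcp(tab+.006*zc,RC),mm=34,dg=5.5)
E
```

```text
t 8.5 p [0.4334 0.1917 0.2704] q [  10.7   24.4  131.5   80.5   23.3 -126.9] F [ 0.6 -0.4 -0. ] w 0.0384
n=1 dist 4.9mm ang 0.2; off_tool(mm) [ 4.8 -1.  -0.6] to [0.4335 0.1933 0.2657]
off [0.12, -0.03, -0.02] ang [0.01, 0.02, -0.01]
```

arm_command([
  {"claw": 0.45,"offset": [0.1,-0.02,-0.02],"angular": [0,0,0]},
  {"claw": 0.45,"offset": [0,0,0],"angular": [0,0,0]},
  {"claw": 0,"offset": [0,0,0],"angular": [0,0,0]},
  {"claw": 0,"offset": [0,0,0],"angular": [0,0,0]},
  {"claw": 0,"offset": [0,0,0],"angular": [0,0,0]},
  {"claw": 0,"offset": [0,0,0],"angular": [0,0,0]},
  {"claw": 0,"offset": [0,0,0],"angular": [0,0,0]},
], squeeze=40)

```text
t: 9.2
tool_pos: [0.4328, 0.193, 0.2658]
orientation: [[0.237, 0.405, 0.883], [0.441, 0.765, -0.469], [-0.866, 0.5, 0.003]]
ft_force: [0.2, 0.5, -1.9]
width: 0.0151
```

```bash
python3 - <<'E'
from ov import *
s=st()
tab=c[:3]+.045*zc
plan(RC,tcp(tab+.006*zc,RC),mm=34,dg=5.5)
E
```

```text
t 9.2 p [0.4328 0.193  0.2658] q [  11.    25.   131.6   82.2   23.  -128.5] F [ 0.2  0.5 -1.9] w 0.0151
n=1 dist 0.8mm ang 0.2; off_tool(mm) [0.4 0.5 0.5] to [0.4335 0.1933 0.2657]
off [0.01, 0.01, 0.01] ang [0.01, 0.02, 0.0]
```

Gripped at 15 mm width with almost no side force. Drawing out along the cell's axis, checking for lateral drift.

arm_command([
  {"claw": 0,"offset": [-0.1,0,0],"angular": [0,0,0]},
  {"claw": 0,"offset": [-0.2,0,0],"angular": [0,0,0]},
  {"claw": 0,"offset": [-0.2,0,0],"angular": [0,0,0]},
], squeeze=60)

```text
t: 9.5
tool_pos: [0.4276, 0.184, 0.2831]
orientation: [[0.235, 0.406, 0.883], [0.44, 0.766, -0.469], [-0.866, 0.499, 0.002]]
ft_force: [1.0, 1.3, -3.2]
width: 0.0154
```

```bash
python3 - <<'E'
from ov import *
s=st()
tab=c[:3]+.045*zc
plan(RC,tcp(tab+.035*zc,RC),mm=10,dg=5.5)
E
```

```text
t 9.5 p [0.4276 0.184  0.2831] q [   9.8   22.4  131.8   75.6   24.  -122.5] F [ 1.   1.3 -3.2] w 0.0154
n=1 dist 8.6mm ang 0.1; off_tool(mm) [-8.5  0.8  1. ] to [0.4267 0.1805 0.2909]
off [-0.21, 0.02, 0.02] ang [0.01, 0.01, 0.01]
```

arm_command([
  {"claw": 0,"offset": [-0.2,0.02,0.02],"angular": [0,0,0]},
  {"claw": 0,"offset": [-0.2,0,0],"angular": [0,0,0]},
  {"claw": 0,"offset": [-0.2,0,0],"angular": [0,0,0]},
  {"claw": 0,"offset": [-0.2,0,0],"angular": [0,0,0]},
])

```text
t: 9.9
tool_pos: [0.4201, 0.1691, 0.3129]
orientation: [[0.234, 0.406, 0.883], [0.44, 0.766, -0.469], [-0.867, 0.498, 0.001]]
ft_force: [0.1, 0.7, -3.2]
width: 0.0152
```

```bash
python3 - <<'E'
from ov import *
s=st()
tab=c[:3]+.045*zc
plan(RC,tcp(tab+.070*zc,RC),mm=10,dg=5.5)
o=[]
for n,x0,y0 in(('scene',240,90),('top',150,190)):
    d=snap(n,n+'6'); b=d['image'][:,:,::-1].copy()
    o.append(cv2.resize(b[y0:y0+80,x0:x0+80],None,fx=5,fy=5,interpolation=cv2.INTER_CUBIC))
cv2.imwrite('pics/v6.png',np.hstack(o))
E
```

```text
t 9.9 p [0.4201 0.1691 0.3129] q [   7.8   18.   131.6   65.3   26.4 -113.1] F [ 0.1  0.7 -3.2] w 0.0152
n=1 dist 9.4mm ang 0.1; off_tool(mm) [-9.3  0.4  0.5] to [0.4185 0.165  0.3212]
off [-0.23, 0.01, 0.01] ang [0.01, 0.01, 0.02]
```

View pics/v6.png

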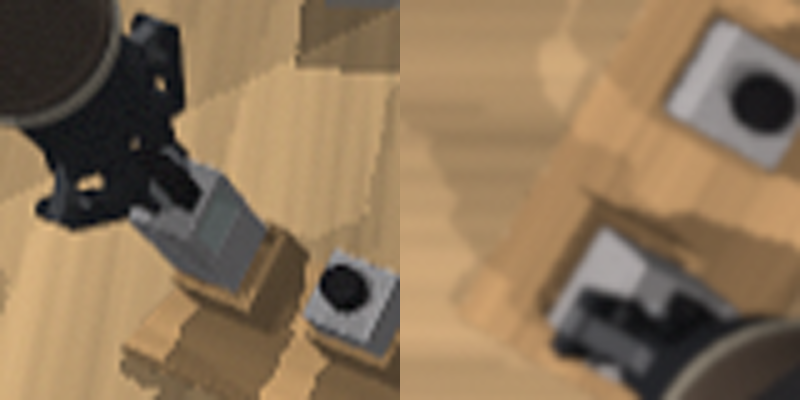

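The cell came out cleanly: in the crop it is held with the window face visible at (222,230), and the reference is still at (345,290). Force is about -3.2 N, which is its weight. Continuing to withdraw, then lifting.

arm_command([
  {"claw": 0,"offset": [-0.4,0.01,0.01],"angular": [0,0,0]},
  {"claw": 0,"offset": [-0.4,0,0],"angular": [0,0,0]},
  {"claw": 0,"offset": [-0.4,0,0],"angular": [0,0,0]},
])

```text
t: 10.3
tool_pos: [0.4087, 0.148, 0.3544]
orientation: [[0.232, 0.407, 0.884], [0.439, 0.767, -0.468], [-0.868, 0.497, -0.001]]
ft_force: [0.2, 0.3, -2.7]
width: 0.0146
```

```bash
python3 - <<'E'
from ov import *
s=st()
plan(RG,np.array([.43,-.02,.50]),mm=30,dg=5.5)
E
```

```text
t 10.3 p [0.4087 0.148  0.3544] q [   4.8   12.1  130.9   53.6   31.3 -102.7] F [ 0.2  0.3 -2.7] w 0.0146
n=14 dist 223.3mm ang 75.9; off_tool(mm) [-195.3  -47.8   97.3] to [ 0.43 -0.02  0.5 ]
off [-0.35, -0.09, 0.17] ang [0.62, -0.16, -0.23]
off [-0.34, -0.08, 0.19] ang [0.61, -0.17, -0.23]
off [-0.34, -0.07, 0.21] ang [0.62, -0.16, -0.23]
off [-0.32, -0.07, 0.21] ang [0.61, -0.17, -0.23]
off [-0.32, -0.06, 0.23] ang [0.62, -0.16, -0.23]
off [-0.32, -0.05, 0.24] ang [0.61, -0.17, -0.23]
off [-0.3, -0.03, 0.26] ang [0.62, -0.16, -0.24]
off [-0.3, -0.03, 0.26] ang [0.61, -0.16, -0.23]
off [-0.3, -0.01, 0.27] ang [0.62, -0.17, -0.23]
off [-0.28, 0.0, 0.28] ang [0.61, -0.16, -0.23]
off [-0.28, 0.02, 0.28] ang [0.62, -0.16, -0.23]
off [-0.28, 0.03, 0.29] ang [0.61, -0.17, -0.23]
off [-0.27, 0.05, 0.29] ang [0.62, -0.16, -0.23]
off [-0.26, 0.07, 0.29] ang [0.61, -0.17, -0.23]
```

arm_command([
  {"claw": 0,"offset": [-0.35,-0.09,0.17],"angular": [0.62,-0.16,-0.23]},
  {"claw": 0,"offset": [-0.34,-0.08,0.19],"angular": [0.62,-0.16,-0.23]},
  {"claw": 0,"offset": [-0.34,-0.07,0.21],"angular": [0.62,-0.16,-0.23]},
  {"claw": 0,"offset": [-0.32,-0.07,0.21],"angular": [0.62,-0.17,-0.23]},
  {"claw": 0,"offset": [-0.32,-0.06,0.23],"angular": [0.62,-0.16,-0.23]},
  {"claw": 0,"offset": [-0.32,-0.05,0.24],"angular": [0.62,-0.17,-0.23]},
  {"claw": 0,"offset": [-0.3,-0.03,0.26],"angular": [0.62,-0.16,-0.23]},
  {"claw": 0,"offset": [-0.3,-0.03,0.26],"angular": [0.62,-0.17,-0.23]},
  {"claw": 0,"offset": [-0.3,-0.01,0.27],"angular": [0.62,-0.17,-0.23]},
  {"claw": 0,"offset": [-0.28,0,0.28],"angular": [0.62,-0.16,-0.23]},
  {"claw": 0,"offset": [-0.28,0.02,0.28],"angular": [0.62,-0.16,-0.23]},
  {"claw": 0,"offset": [-0.28,0.03,0.29],"angular": [0.62,-0.17,-0.23]},
])

```text
t: 11.5
tool_pos: [0.4225, -0.0005, 0.4817]
orientation: [[0.045, 0.999, -0.022], [0.034, -0.024, -0.999], [-0.998, 0.044, -0.035]]
ft_force: [-0.1, 0.5, -3.3]
width: 0.0152
```

```bash
python3 - <<'E'
from ov import *
s=st()
d=snap('scene','s7'); b=d['image'][:,:,::-1]
cv2.imwrite('pics/v7.png',cv2.resize(b[200:360,180:380],None,fx=4,fy=3.6,interpolation=cv2.INTER_CUBIC))
plan(RG,tcp(G(-.007,0,.345),RG),mm=30,dg=5.5)
E
```

```text
t 11.5 p [ 0.4225 -0.0005  0.4817] q [ -5.2   3.1 114.3   2.5  60.2  -5.1] F [-0.1  0.5 -3.3] w 0.0152
n=10 dist 277.2mm ang 7.5; off_tool(mm) [-20.  114.  251.9] to [ 0.529  -0.2573  0.5   ]
off [-0.05, 0.28, 0.63] ang [0.09, -0.03, -0.03]
off [-0.05, 0.3, 0.63] ang [0.08, -0.02, -0.03]
off [-0.05, 0.3, 0.62] ang [0.09, -0.03, -0.03]
off [-0.04, 0.3, 0.62] ang [0.08, -0.02, -0.03]
off [-0.05, 0.32, 0.61] ang [0.09, -0.03, -0.03]
off [-0.04, 0.32, 0.62] ang [0.08, -0.02, -0.03]
off [-0.05, 0.33, 0.61] ang [0.09, -0.03, -0.03]
off [-0.04, 0.33, 0.6] ang [0.09, -0.02, -0.03]
off [-0.05, 0.34, 0.6] ang [0.08, -0.03, -0.03]
off [-0.04, 0.35, 0.6] ang [0.09, -0.02, -0.03]
```

View pics/v7.png

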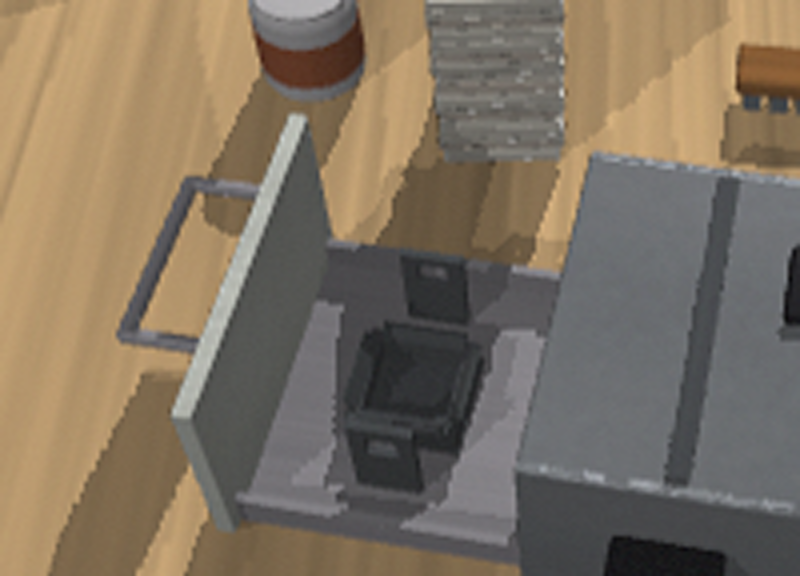

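The scene crop shows the open drawer empty and unobstructed: nest floor at about (415,385), aperture plates at (435,285) and (385,455), handle bar at (155,260). I'll check the nest in the top view too, and compare both with the model.

```bash
cat > nest.py <<'E'
from ov import *
import itertools
def wire(q):
    S=[]
    def loop(P): S.extend((P[i],P[(i+1)%4]) for i in range(4))
    sq=lambda h,z:[G(.16-q+i*h,j*h,z) for i,j in((1,1),(1,-1),(-1,-1),(-1,1))]
    loop(sq(.0255,.02)); loop(sq(.0255,.042))
    for sg in(1,-1):
        for f in(-.003,.003): loop([G(.16-q+i*.019,sg*.062+f,z) for i,z in((1,.098),(-1,.098),(-1,.04),(1,.04))])
    loop([G(.068-q,j*.108,z) for j,z in((1,.172),(-1,.172),(-1,.01),(1,.01))])
    loop([G(.023-q+i*.005,j*.055,.16) for i,j in((1,1),(1,-1),(-1,-1),(-1,1))])
    return S
def over(n,x0,y0,w,h,s,q,f):
    z=np.load(f'pics/{f}.npz'); d=dict(R=z['R'],t=z['t'],intrinsics=z['K'])
    b=cv2.resize(cv2.imread(f'pics/{f}.png')[y0:y0+h,x0:x0+w],None,fx=s,fy=s,interpolation=cv2.INTER_CUBIC)
    b=np.clip(255*(b/255.)**.6,0,255).astype(np.uint8); b2=b.copy()
    for A,B in wire(q):
        A,B=[((proj(d,X)[0]+.5-[x0,y0])*s).astype(int).tolist() for X in(A,B)]; cv2.line(b2,A,B,(0,255,0),1)
    return np.hstack([b,b2])
E
python3 - <<'E'
from nest import *
snap('top','t7')
cv2.imwrite('pics/n1.png',over('s',205,225,120,110,3.3,.167,'s7')); cv2.imwrite('pics/n2.png',over('t',395,170,120,120,3.3,.167,'t7'))
E
```

```text
(no output)
```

View pics/n1.png

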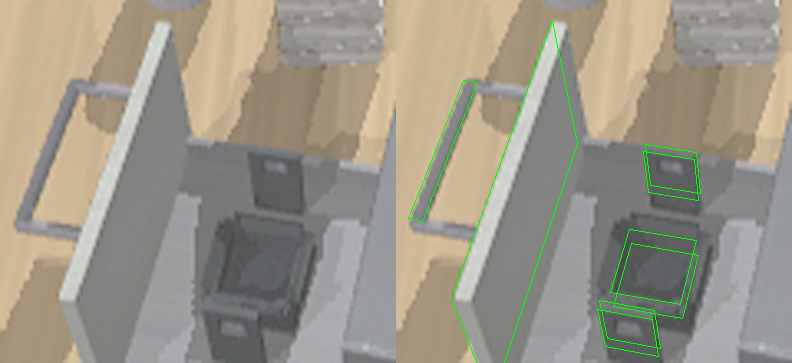

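View pics/n2.png

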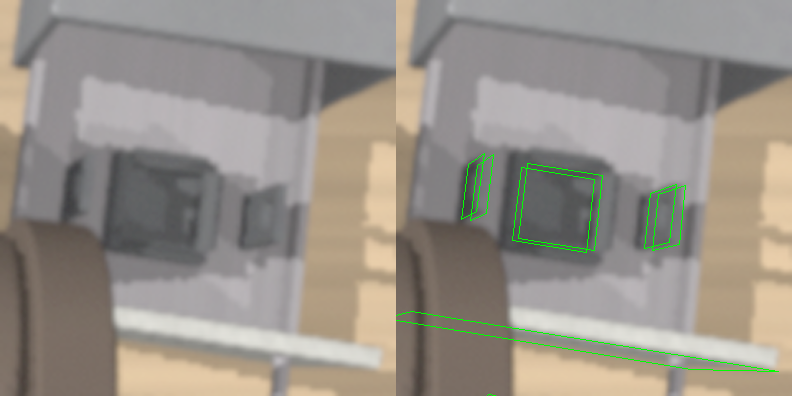

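The model overlay agrees with both pictures to about 1 to 2 px (2 to 4 mm). The fit has roughly 2.5 mm clearance per side plus the flare, so I'll zoom in and refine the nest.

```bash
python3 - <<'E'
import cv2,numpy as np
def crop(f,x0,y0,w,h,s):
    im=cv2.imread(f'pics/{f}.png')[y0:y0+h,x0:x0+w]; im=cv2.resize(im,None,fx=s,fy=s,interpolation=cv2.INTER_CUBIC)
    im=np.clip(255*(im/255.)**.5,0,255).astype(np.uint8)
    for k in range(0,w,5): cv2.putText(im,str(x0+k),(k*s,10),0,.35,(0,0,255),1); cv2.line(im,(k*s,0),(k*s,h*s),(0,0,255) ,1) if k%10==0 else 0
    for k in range(0,h,5): cv2.putText(im,str(y0+k),(0,k*s+4),0,.35,(0,0,255),1); cv2.line(im,(0,k*s),(w*s,k*s),(0,0,255) ,1) if k%10==0 else 0
    return im
cv2.imwrite('pics/a1.png',crop('t7',410,210,75,45,10)); cv2.imwrite('pics/a2.png',crop('s7',260,265,50,75,8))
E
```

```text
(no output)
```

View pics/a1.png

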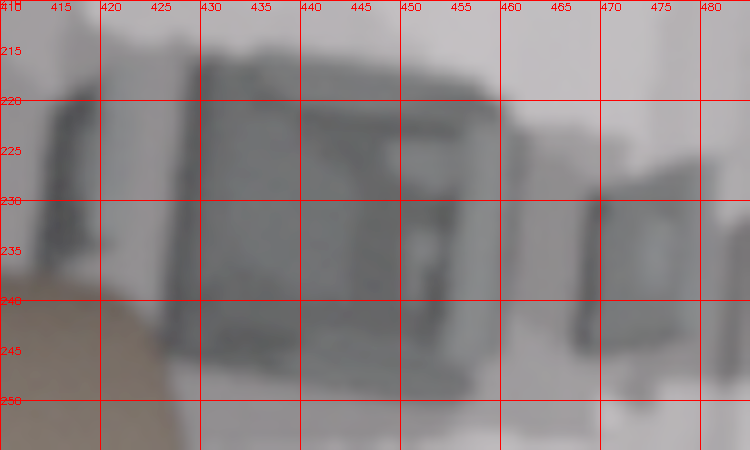

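View pics/a2.png

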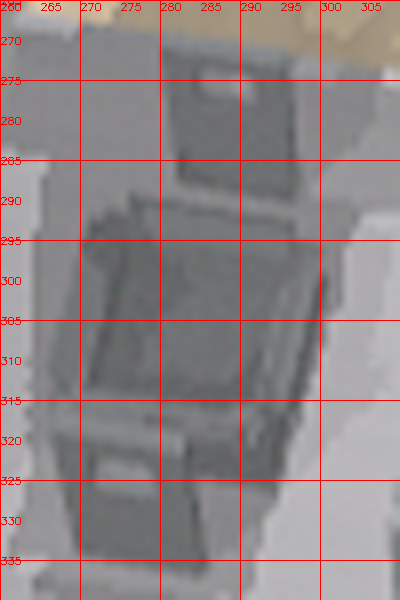

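```bash
python3 - <<'E'
from plan import *
C={}
for k,f in(('t','t7'),('s','s7')):
    z=np.load(f'pics/{f}.npz'); C[k]={x:z[x] for x in 'KRt'}
def ray(cam,u,z):
    c=C[cam]; o=-c['R'].T@c['t']; d=c['R'].T@np.linalg.inv(c['K'])@[u[0]-.5,u[1]-.5,1]; X=o+d*(z-o[2])/d[2]
    return np.round(Rz(g[2]).T@(X-[g[0],g[1],0]),4)
print('lip top view',ray('t',(443.1,232.5),.047))
print('plates scene',[ray('s',u,.098) for u in((280,271),(297,274),(266.5,319),(283.3,322))])
print('R plate top',ray('t',(480,226),.098),ray('t',(478,244.5),.098),'bottom',ray('t',(469,229.5),.045),ray('t',(467.5,246),.045))
print('handle top-view post/panel? scene handle ends', [ray('s',u,.155) for u in((205+76/3.3,225+84/3.3),(205+20/3.3,225+226/3.3))])
print('scene cab corners')
E
```

```text
lip top view [-0.0079  0.0052  0.047 ]
plates scene [array([-0.0256,  0.0585,  0.098 ]), array([0.0158, 0.0579, 0.098 ]), array([-0.0246, -0.0654,  0.098 ]), array([ 0.0133, -0.0654,  0.098 ])]
R plate top [ 0.0116 -0.0593  0.098 ] [-0.0279 -0.0592  0.098 ] bottom [ 0.0082 -0.0513  0.045 ] [-0.0287 -0.052   0.045 ]
handle top-view post/panel? scene handle ends [array([-0.144 ,  0.0563,  0.155 ]), array([-0.1442, -0.0564,  0.155 ])]
scene cab corners
```

Scene view puts the nest at gauge x≈-0.006, y≈0. The handle gives x=-0.007, and the top view about (-0.008, +0.003). I'll use (-0.007, +0.001), move above it, and compare the held cell with the nest directly.

arm_command([
  {"claw": 0,"offset": [-0.15,0.2,0.5],"angular": [0.09,-0.03,-0.03]},
  {"claw": 0,"offset": [-0.1,0.3,0.63],"angular": [0.09,-0.03,-0.03]},
  {"claw": 0,"offset": [-0.05,0.3,0.62],"angular": [0.09,-0.03,-0.03]},
  {"claw": 0,"offset": [-0.05,0.3,0.62],"angular": [0.09,-0.03,-0.03]},
  {"claw": 0,"offset": [-0.05,0.32,0.61],"angular": [0.09,-0.03,-0.03]},
  {"claw": 0,"offset": [-0.04,0.32,0.61],"angular": [0.09,-0.03,-0.03]},
  {"claw": 0,"offset": [-0.04,0.33,0.61],"angular": [0.09,-0.03,-0.03]},
  {"claw": 0,"offset": [-0.04,0.33,0.6],"angular": [0.09,-0.03,-0.03]},
  {"claw": 0,"offset": [0,0.34,0.5],"angular": [0.09,-0.03,-0.03]},
  {"claw": 0,"offset": [0,0.2,0.3],"angular": [0.09,-0.03,-0.03]},
  {"claw": 0,"offset": [0,0,0],"angular": [0,0,0]},
])

```text
t: 12.7
tool_pos: [0.5281, -0.2358, 0.4922]
orientation: [[0.001, 0.992, -0.125], [0.01, -0.125, -0.992], [-1.0, -0.0, -0.01]]
ft_force: [0.3, 0.3, -2.2]
width: 0.0151
```

```bash
python3 - <<'E'
from ov import *
s=st()
plan(RG,tcp(G(-.007,.001,.275),RG),mm=22,dg=5.5)
E
```

```text
t 12.7 p [ 0.5281 -0.2358  0.4922] q [-27.3  17.3  94.7   0.6  68.2 -20.3] F [ 0.3  0.3 -2.2] w 0.0151
n=3 dist 65.5mm ang 1.5; off_tool(mm) [62.   3.7 20.8] to [ 0.5291 -0.2563  0.43  ]
off [0.52, 0.03, 0.17] ang [0.06, -0.02, 0.0]
off [0.51, 0.03, 0.18] ang [0.05, -0.03, 0.0]
off [0.52, 0.04, 0.16] ang [0.06, -0.02, 0.0]
```

arm_command([
  {"claw": 0,"offset": [0,0.09,0.5],"angular": [0.16,-0.07,0]},
  {"claw": 0,"offset": [0.4,0,0],"angular": [0,0,0]},
  {"claw": 0,"offset": [0.5,0,0],"angular": [0,0,0]},
  {"claw": 0,"offset": [0.5,0,0],"angular": [0,0,0]},
  {"claw": 0,"offset": [0.5,0,0],"angular": [0,0,0]},
  {"claw": 0,"offset": [0.2,0,0],"angular": [0,0,0]},
  {"claw": 0,"offset": [0,0,0],"angular": [0,0,0]},
])

```text
t: 13.4
tool_pos: [0.5278, -0.2527, 0.4043]
orientation: [[0.0, 0.99, -0.141], [0.004, -0.141, -0.99], [-1.0, -0.0, -0.004]]
ft_force: [0.4, 0.2, -1.5]
width: 0.0154
```

```bash
python3 - <<'E'
from nest import *
s=st()
plan(RG,tcp(G(-.007,.001,.25),RG),mm=22,dg=5.5)
snap('scene','s8');snap('top','t8')
R=np.array(s['orientation']);p=np.array(s['tool_pos'])
def hb(lo,hi):
    v=[(x,y,z) for x in(lo[0],hi[0]) for y in(lo[1],hi[1]) for z in(lo[2],hi[2])]
    W=lambda P:p+R@np.array([.155+.051-P[2],P[0],-P[1]])
    return [(W(v[i]),W(v[j])) for i,j in itertools.combinations(range(8),2) if sum(a!=b for a,b in zip(v[i],v[j]))==1]
S=hb((-.023,-.023,-.064),(.023,.023,.026))+hb((-.008,-.02,.026),(.008,.02,.064))
o=[]
for f,x0,y0 in(('s8',225,180),('t8',390,150)):
    z=np.load(f'pics/{f}.npz'); d=dict(R=z['R'],t=z['t'],intrinsics=z['K'])
    b=cv2.resize(cv2.imread(f'pics/{f}.png')[y0:y0+150,x0:x0+100],None,fx=4,fy=4,interpolation=cv2.INTER_CUBIC)
    b=np.clip(255*(b/255.)**.6,0,255).astype(np.uint8); b2=b.copy()
    for A,B in S:
        A,B=[((proj(d,X)[0]+.5-[x0,y0])*4).astype(int).tolist() for X in(A,B)]; cv2.line(b2,A,B,(0,0,255),1)
    o+=[b,b2]
cv2.imwrite('pics/v8.png',np.hstack(o[:2])); cv2.imwrite('pics/v8t.png',o[2])
E
```

```text
t 13.4 p [ 0.5278 -0.2527  0.4043] q [-28.6  22.4 100.2   0.2  57.5 -20.6] F [ 0.4  0.2 -1.5] w 0.0154
n=1 dist 3.9mm ang 0.4; off_tool(mm) [-0.7  1.8  3.4] to [ 0.5291 -0.2563  0.405 ]
off [-0.02, 0.04, 0.08] ang [0.05, -0.03, 0.0]
```

View pics/v8.png

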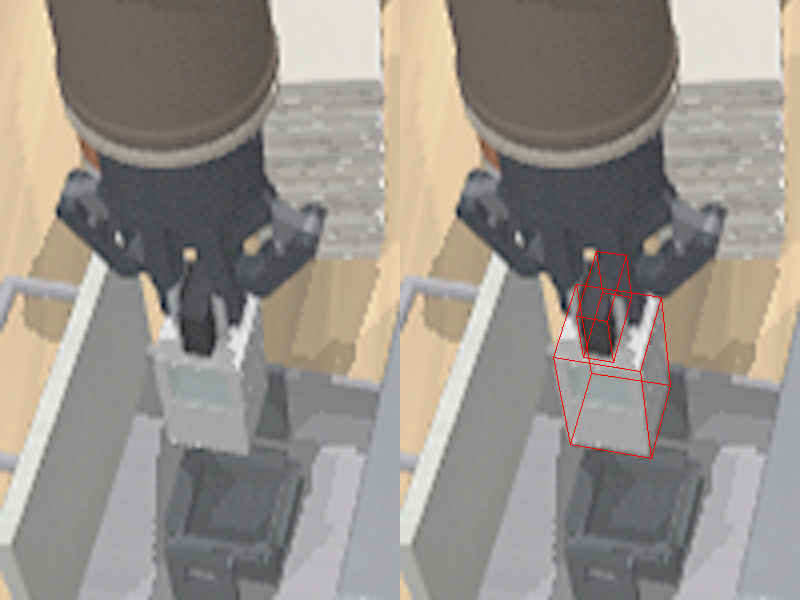

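View pics/v8t.png

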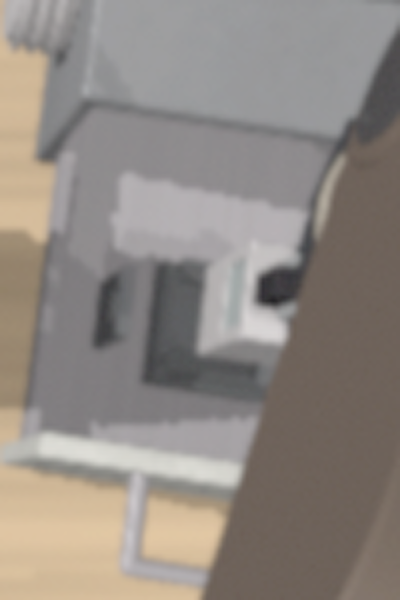

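```bash
cat > held.py <<'E'
from nest import *
def held(s,f,x0,y0,w,h,k,dz=0,dy=0,q=None):
    R=np.array(s['orientation']);p=np.array(s['tool_pos'])
    W=lambda P:p+R@np.array([.155+.051-P[2]+dz,P[0],-P[1]+dy])
    def hb(lo,hi):
        v=[(x,y,z) for x in(lo[0],hi[0]) for y in(lo[1],hi[1]) for z in(lo[2],hi[2])]
        return [(W(v[i]),W(v[j])) for i,j in itertools.combinations(range(8),2) if sum(a!=b for a,b in zip(v[i],v[j]))==1]
    S=hb((-.023,-.023,-.064),(.023,.023,.026))+hb((-.008,-.02,.026),(.008,.02,.064))+(wire(q) if q else [])
    z=np.load(f'pics/{f}.npz'); d=dict(R=z['R'],t=z['t'],intrinsics=z['K'])
    b=cv2.resize(cv2.imread(f'pics/{f}.png')[y0:y0+h,x0:x0+w],None,fx=k,fy=k,interpolation=cv2.INTER_CUBIC)
    b=np.clip(255*(b/255.)**.6,0,255).astype(np.uint8); b2=b.copy()
    for A,B in S:
        A,B=[((proj(d,X)[0]+.5-[x0,y0])*k).astype(int).tolist() for X in(A,B)]; cv2.line(b2,A,B,(0,0,255),1)
    return np.hstack([b,b2])
E
python3 - <<'E'
from held import *
s=manip.read_state()
cv2.imwrite('pics/h1.png',held(s,'t8',420,200,55,60,7)); cv2.imwrite('pics/h2.png',held(s,'s8',255,240,45,65,8.5))
E
```

```text
(no output)
```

View pics/h1.png

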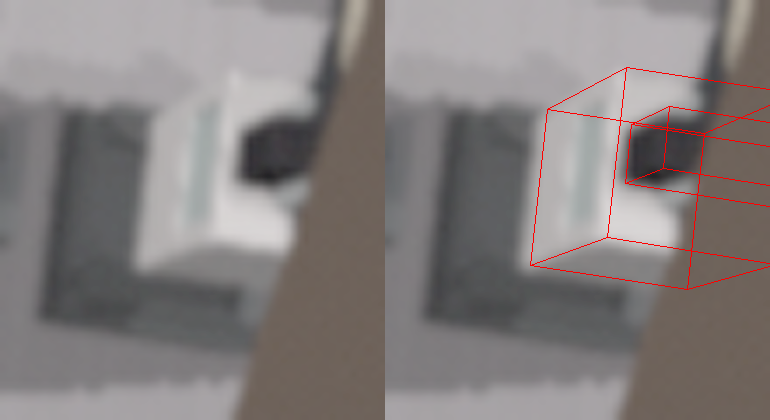

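View pics/h2.png

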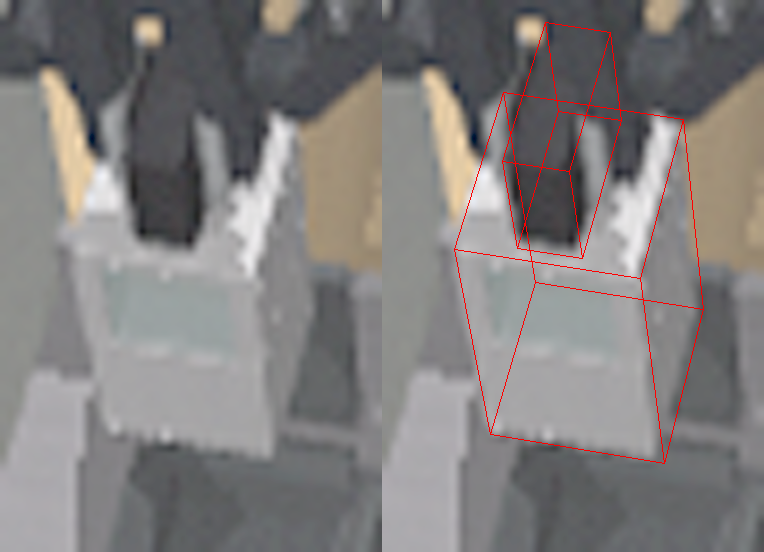

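Window faces are along ±y, with one visible at (165,310) facing the scene camera. The held cell and nest agree to about 1 mm relative to each other at gauge (-0.006, 0). Aligning and lowering toward the lips.

```bash
python3 - <<'E'
from ov import *
plan(RG,tcp(G(-.006,.000,.25),RG),mm=22,dg=5.5)
E
```

```text
n=1 dist 4.8mm ang 0.4; off_tool(mm) [0.6 2.4 4.1] to [ 0.53   -0.2574  0.405 ]
off [0.01, 0.06, 0.1] ang [0.05, -0.02, -0.01]
```

arm_command([
  {"claw": 0,"offset": [0,0.06,0.1],"angular": [0.05,-0.02,0]},
  {"claw": 0,"offset": [0.3,0,0],"angular": [0,0,0]},
  {"claw": 0,"offset": [0.4,0,0],"angular": [0,0,0]},
  {"claw": 0,"offset": [0.4,0,0],"angular": [0,0,0]},
  {"claw": 0,"offset": [0.4,0,0],"angular": [0,0,0]},
  {"claw": 0,"offset": [0.3,0,0],"angular": [0,0,0]},
  {"claw": 0,"offset": [0.1,0,0],"angular": [0,0,0]},
  {"claw": 0,"offset": [0,0,0],"angular": [0,0,0]},
])

```text
t: 14.3
tool_pos: [0.532, -0.2589, 0.3287]
orientation: [[0.008, 0.989, -0.149], [-0.004, -0.149, -0.989], [-1.0, 0.009, 0.003]]
ft_force: [-0.1, -0.1, -3.2]
width: 0.0149
```

```bash
python3 - <<'E'
from held import *
s=st(); plan(RG,tcp(G(-.006,.000,.165),RG),mm=22,dg=5.5)
snap('scene','s9');snap('top','t9')
cv2.imwrite('pics/h3.png',held(s,'s9',245,255,65,75,6,q=.1665)); cv2.imwrite('pics/h4.png',held(s,'t9',405,200,65,65,6,q=.1665))
E
```

```text
t 14.3 p [ 0.532  -0.2589  0.3287] q [-28.9  27.7 103.8   0.   48.  -20.3] F [-0.1 -0.1 -3.2] w 0.0149
n=1 dist 9.1mm ang 0.5; off_tool(mm) [ 8.7 -2.3 -1.2] to [ 0.53   -0.2574  0.32  ]
off [0.22, -0.06, -0.03] ang [-0.01, 0.02, -0.06]
```

View pics/h3.png

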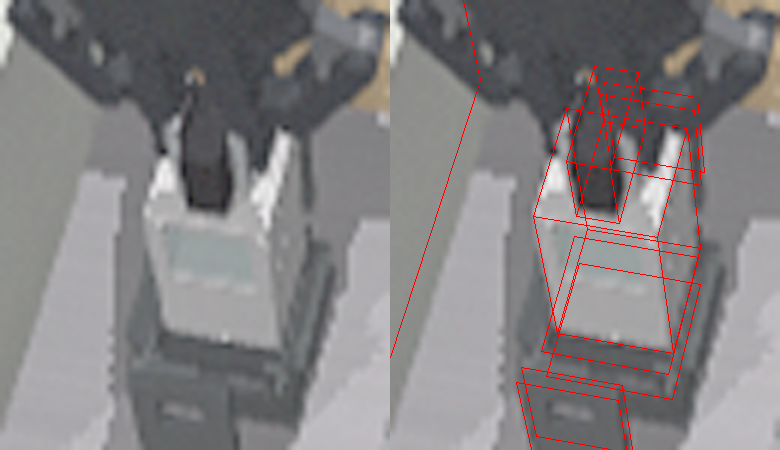

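View pics/h4.png

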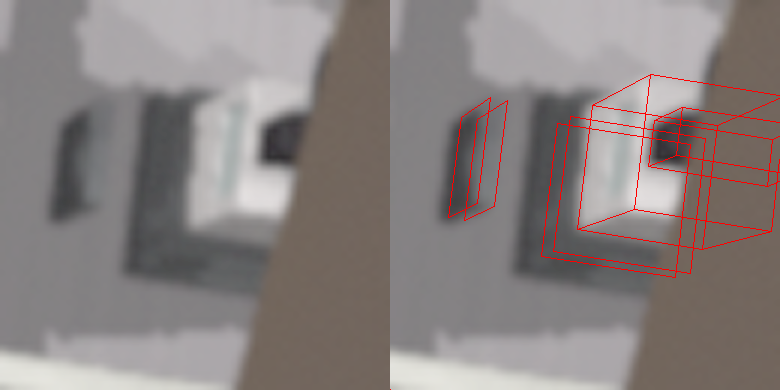

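arm_command([
  {"claw": 0,"offset": [0.05,-0.06,-0.03],"angular": [0,0.02,-0.06]},
  {"claw": 0,"offset": [0.12,0,0],"angular": [0,0,0]},
  {"claw": 0,"offset": [0.1,0,0],"angular": [0,0,0]},
  {"claw": 0,"offset": [0,0,0],"angular": [0,0,0]},
])

```text
t: 14.8
tool_pos: [0.5303, -0.2576, 0.3197]
orientation: [[0.004, 0.989, -0.149], [-0.002, -0.149, -0.989], [-1.0, 0.004, 0.001]]
ft_force: [-0.3, 0.1, -3.3]
width: 0.0148
```

```bash
python3 - <<'E'
from held import *
s=st(); plan(RG,tcp(G(-.006,.000,.15),RG),mm=22,dg=5.5)
E
```

```text
t 14.8 p [ 0.5303 -0.2576  0.3197] q [-28.9  28.3 104.4   0.   47.1 -20.3] F [-0.3  0.1 -3.3] w 0.0148
n=1 dist 14.7mm ang 0.2; off_tool(mm) [14.7 -0.4 -0.1] to [ 0.53   -0.2574  0.305 ]
off [0.37, -0.01, 0.0] ang [-0.01, 0.01, -0.03]
```

arm_command([
  {"claw": 0,"offset": [0.15,-0.01,0],"angular": [0,0.01,-0.03]},
  {"claw": 0,"offset": [0.15,0,0],"angular": [0,0,0]},
  {"claw": 0,"offset": [0.1,0,0],"angular": [0,0,0]},
])

```text
t: 15.1
tool_pos: [0.5301, -0.2576, 0.3029]
orientation: [[0.0, 0.989, -0.149], [-0.0, -0.149, -0.989], [-1.0, 0.0, -0.0]]
ft_force: [0.1, 0.3, -3.4]
width: 0.0151
```

```bash
python3 - <<'E'
from held import *
s=st(); plan(RG,tcp(G(-.006,.000,.135),RG),mm=22,dg=5.5)
E
```

```text
t 15.1 p [ 0.5301 -0.2576  0.3029] q [-28.9  29.6 105.    0.   45.4 -20.3] F [ 0.1  0.3 -3.4] w 0.0151
n=1 dist 12.9mm ang 0.1; off_tool(mm) [12.9 -0.2 -0.2] to [ 0.53   -0.2574  0.29  ]
off [0.32, 0.0, 0.0] ang [-0.01, 0.0, 0.0]
```

arm_command([
  {"claw": 0,"offset": [0.12,0,0],"angular": [0,0,0]},
  {"claw": 0,"offset": [0.1,0,0],"angular": [0,0,0]},
  {"claw": 0,"offset": [0.05,0,0],"angular": [0,0,0]},
])

```text
t: 15.4
tool_pos: [0.5302, -0.2577, 0.2909]
orientation: [[-0.0, 0.989, -0.149], [0.0, -0.149, -0.989], [-1.0, -0.0, -0.0]]
ft_force: [-0.0, 3.6, 40.5]
width: 0.0151
```

```bash
python3 - <<'E'
from held import *
s=st(); plan(RG,tcp(G(-.006,.000,.135),RG),mm=22,dg=5.5)
E
```

```text
t 15.4 p [ 0.5302 -0.2577  0.2909] q [-28.9  30.5 105.5   0.   44.  -20.3] F [-0.   3.6 40.5] w 0.0151
n=1 dist 1.0mm ang 0.1; off_tool(mm) [ 0.9 -0.2 -0.2] to [ 0.53   -0.2574  0.29  ]
off [0.02, -0.01, 0.0] ang [-0.01, 0.0, 0.0]
```

The cell bottomed at a grasp height of 0.136, where the floor predicts 0.135. Releasing and backing off.

arm_command([
  {"claw": 0,"offset": [-0.02,0,0],"angular": [0,0,0]},
  {"claw": 0.4,"offset": [0,0,0],"angular": [0,0,0]},
  {"claw": 0.4,"offset": [0,0,0],"angular": [0,0,0]},
  {"claw": 0.4,"offset": [0,0,0],"angular": [0,0,0]},
  {"claw": 0.4,"offset": [-0.3,0,0],"angular": [0,0,0]},
  {"claw": 0.4,"offset": [-0.6,0,0],"angular": [0,0,0]},
  {"claw": 0.4,"offset": [-0.8,0,0],"angular": [0,0,0]},
  {"claw": 0.4,"offset": [-0.8,0,0],"angular": [0,0,0]},
  {"claw": 0.4,"offset": [-0.5,0,0],"angular": [0,0,0]},
])

```text
t: 16.3
tool_pos: [0.5296, -0.2574, 0.4166]
orientation: [[-0.003, 0.989, -0.149], [0.002, -0.149, -0.989], [-1.0, -0.003, -0.001]]
ft_force: [0.1, 0.1, -0.0]
width: 0.0342
```

```bash
python3 - <<'E'
from held import *
s=st(); plan(RG,tcp(G(-.144,-.0,.235),RG),mm=30,dg=5.5)
snap('scene','s10'); snap('top','t10')
# overlay of seated cell at nest
def ovl(f,x0,y0,w,h,k):
    z=np.load(f'pics/{f}.npz'); d=dict(R=z['R'],t=z['t'],intrinsics=z['K'])
    b=cv2.resize(cv2.imread(f'pics/{f}.png')[y0:y0+h,x0:x0+w],None,fx=k,fy=k,interpolation=cv2.INTER_CUBIC)
    b=np.clip(255*(b/255.)**.6,0,255).astype(np.uint8); b2=b.copy()
    for lo,hi in (((-.023,-.023,.02),(.023,.023,.11)),((-.008,-.02,.11),(.008,.02,.148))):
        v=[(x,y,zz) for x in(lo[0],hi[0]) for y in(lo[1],hi[1]) for zz in(lo[2],hi[2])]
        for i,j in itertools.combinations(range(8),2):
            if sum(a!=bb for a,bb in zip(v[i],v[j]))==1:
                A,B=[((proj(d,G(v[m][0]-.007,v[m][1],v[m][2]))[0]+.5-[x0,y0])*k).astype(int).tolist() for m in(i,j)]; cv2.line(b2,A,B,(0,0,255),1)
    return np.hstack([b,b2])
cv2.imwrite('pics/h5.png',ovl('s10',235,230,80,100,5)); cv2.imwrite('pics/h6.png',ovl('t10',400,190,80,80,5))
E
```

```text
t 16.3 p [ 0.5296 -0.2574  0.4166] q [-28.9  22.   98.9   0.   59.3 -20.3] F [ 0.1  0.1 -0. ] w 0.0342
n=5 dist 140.1mm ang 0.2; off_tool(mm) [  27.  -137.5    0.2] to [ 0.3935 -0.237   0.39  ]
off [0.14, -0.69, 0.0] ang [0.0, 0.0, 0.0]
off [0.13, -0.69, 0.0] ang [0.0, 0.0, 0.01]
off [0.13, -0.68, 0.0] ang [-0.01, -0.01, 0.0]
off [0.14, -0.69, 0.0] ang [0.0, 0.0, 0.01]
off [0.13, -0.69, 0.0] ang [0.0, 0.0, 0.0]
```

View pics/h5.png

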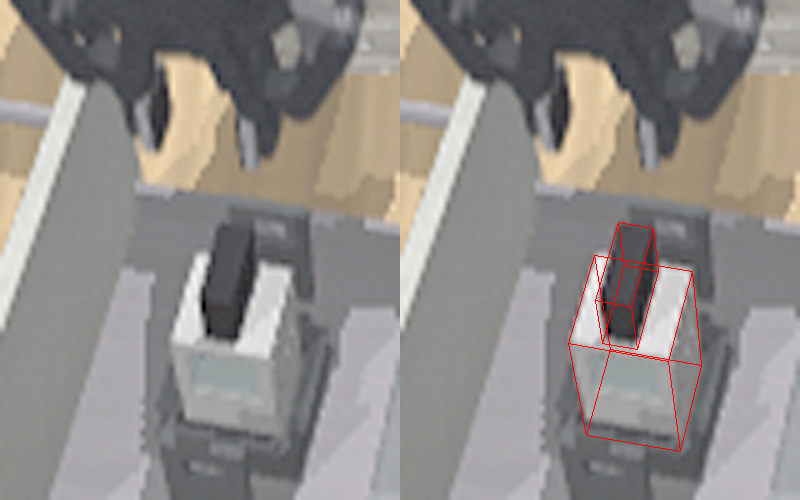

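View pics/h6.png

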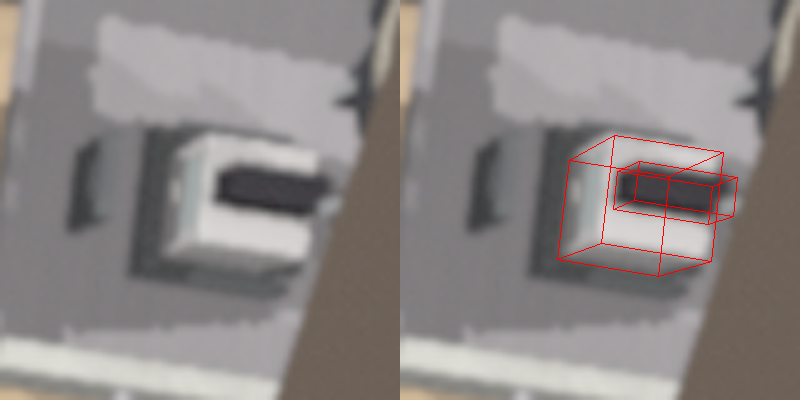

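The cell stands upright in the nest. The fully seated wireframe matches in both views within about 1 px, and the window faces ±y with the plates at (270,225) and (205,470). Next I go to the handle.

arm_command([
  {"claw": 0.4,"offset": [0.1,-0.6,0],"angular": [0,0,0]},
  {"claw": 0.4,"offset": [0.13,-0.69,0],"angular": [0,0,0]},
  {"claw": 0.4,"offset": [0.13,-0.69,0],"angular": [0,0,0]},
  {"claw": 0.4,"offset": [0.13,-0.69,0],"angular": [0,0,0]},
  {"claw": 0.4,"offset": [0.1,-0.6,0],"angular": [0,0,0]},
  {"claw": 0.4,"offset": [0,0,0],"angular": [0,0,0]},
])

```text
t: 17.0
tool_pos: [0.3956, -0.2363, 0.3937]
orientation: [[0.001, 0.989, -0.148], [-0.0, -0.148, -0.989], [-1.0, 0.001, 0.0]]
ft_force: [0.8, -0.1, -0.1]
width: 0.0341
```

```bash
python3 - <<'E'
from held import *
s=st(); plan(RG,tcp(G(-.144,-.0,.155),RG),mm=20,dg=5.5)
E
```

```text
t 17.0 p [ 0.3956 -0.2363  0.3937] q [-34.6  13.2 116.1   0.   50.7 -26.1] F [ 0.8 -0.1 -0.1] w 0.0341
n=5 dist 83.7mm ang 0.1; off_tool(mm) [83.7 -2.   1. ] to [ 0.3935 -0.237   0.31  ]
off [0.42, -0.01, 0.01] ang [0.0, 0.0, 0.0]
off [0.42, -0.01, 0.0] ang [0.0, 0.0, 0.0]
off [0.42, -0.01, 0.01] ang [0.0, 0.0, 0.0]
off [0.41, -0.01, 0.0] ang [0.0, 0.0, -0.01]
off [0.42, -0.01, 0.01] ang [0.0, 0.0, 0.0]
```

arm_command([
  {"claw": 0.4,"offset": [0.3,-0.05,0.02],"angular": [0,0,0]},
  {"claw": 0.4,"offset": [0.5,0,0],"angular": [0,0,0]},
  {"claw": 0.4,"offset": [0.5,0,0],"angular": [0,0,0]},
  {"claw": 0.4,"offset": [0.5,0,0],"angular": [0,0,0]},
  {"claw": 0.4,"offset": [0.15,0,0],"angular": [0,0,0]},
  {"claw": 0.4,"offset": [0,0,0],"angular": [0,0,0]},
])

```text
t: 17.6
tool_pos: [0.3957, -0.2378, 0.315]
orientation: [[0.005, 0.989, -0.15], [-0.003, -0.149, -0.989], [-1.0, 0.005, 0.002]]
ft_force: [0.4, 0.3, 0.9]
width: 0.0346
```

```bash
python3 - <<'E'
from held import *
s=st(); plan(RG,tcp(G(-.144,-.0,.157),RG),mm=20,dg=5.5)
snap('scene','s11'); b=cv2.imread('pics/s11.png')[200:340,180:330]; cv2.imwrite('pics/v11.png',cv2.resize(b,None,fx=4,fy=4))
E
```

```text
t 17.6 p [ 0.3957 -0.2378  0.315 ] q [-3.480e+01  2.000e+01  1.209e+02  1.000e-01  3.890e+01 -2.620e+01] F [0.4 0.3 0.9] w 0.0346
n=1 dist 3.8mm ang 0.3; off_tool(mm) [ 3.  -2.4 -0.5] to [ 0.3935 -0.237   0.312 ]
off [0.07, -0.06, -0.01] ang [-0.01, 0.01, -0.04]
```

View pics/v11.png

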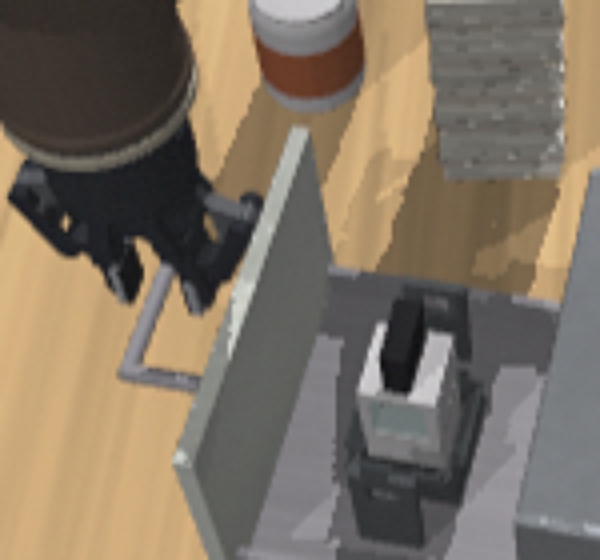

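The fingers straddle the bar at (165,285) and the cell stands in the nest at (405,385). Closing on the bar.

arm_command([
  {"claw": 0.4,"offset": [0.04,-0.06,0],"angular": [0,0,0]},
  {"claw": 0,"offset": [0,0,0],"angular": [0,0,0]},
  {"claw": 0,"offset": [0,0,0],"angular": [0,0,0]},
  {"claw": 0,"offset": [0,0,0],"angular": [0,0,0]},
  {"claw": 0,"offset": [0,0,0],"angular": [0,0,0]},
], squeeze=40)

```text
t: 18.15
tool_pos: [0.394, -0.2378, 0.3157]
orientation: [[0.008, 0.989, -0.149], [-0.005, -0.149, -0.989], [-1.0, 0.009, 0.004]]
ft_force: [2.0, -2.0, -11.6]
width: 0.0082
```

```bash
python3 - <<'E'
from held import *
s=st(); print(Rz(g[2]).T@(s['tool_pos']-[g[0],g[1],0]))
d=Rz(g[2])@[1.,0,0]
plan(np.array(s['orientation']),s['tool_pos']+d*.155,n=12)
E
```

```text
t 18.15 p [ 0.394  -0.2378  0.3157] q [-3.490e+01  1.970e+01  1.211e+02  1.000e-01  3.860e+01 -2.640e+01] F [  2.   -2.  -11.6] w 0.0082
[-0.14337219 -0.000739    0.31570068]
n=12 dist 155.0mm ang 0.0; off_tool(mm) [  1.3 155.   -0.2] to [ 0.5473 -0.2608  0.3157]
off [0.0, 0.32, 0.0] ang [0.0, 0.0, 0.0]
off [0.01, 0.33, 0.0] ang [0.0, 0.0, 0.0]
off [0.0, 0.32, 0.0] ang [0.0, 0.0, 0.0]
off [0.0, 0.32, 0.0] ang [0.0, 0.0, 0.0]
off [0.0, 0.32, 0.0] ang [0.0, 0.0, 0.0]
off [0.01, 0.33, 0.0] ang [0.0, 0.0, 0.0]
off [0.0, 0.32, 0.0] ang [0.0, 0.0, 0.0]
off [0.0, 0.32, 0.0] ang [0.0, 0.0, 0.0]
off [0.0, 0.33, 0.0] ang [0.0, 0.0, 0.0]
off [0.01, 0.32, 0.0] ang [0.0, 0.0, 0.0]
off [0.0, 0.32, 0.0] ang [0.0, 0.0, 0.0]
off [0.0, 0.32, 0.0] ang [0.0, 0.0, 0.0]
```

arm_command([
  {"claw": 0,"offset": [0,0.15,0],"angular": [0,0,0]},
  {"claw": 0,"offset": [0,0.25,0],"angular": [0,0,0]},
  {"claw": 0,"offset": [0,0.3,0],"angular": [0,0,0]},
  {"claw": 0,"offset": [0,0.3,0],"angular": [0,0,0]},
  {"claw": 0,"offset": [0,0.3,0],"angular": [0,0,0]},
  {"claw": 0,"offset": [0,0.3,0],"angular": [0,0,0]},
  {"claw": 0,"offset": [0,0.3,0],"angular": [0,0,0]},
  {"claw": 0,"offset": [0,0.3,0],"angular": [0,0,0]},
  {"claw": 0,"offset": [0,0.3,0],"angular": [0,0,0]},
  {"claw": 0,"offset": [0,0.3,0],"angular": [0,0,0]},
  {"claw": 0,"offset": [0,0.3,0],"angular": [0,0,0]},
  {"claw": 0,"offset": [0,0.2,0],"angular": [0,0,0]},
])

```text
t: 19.35
tool_pos: [0.5339, -0.2585, 0.3157]
orientation: [[0.004, 0.989, -0.149], [-0.003, -0.149, -0.989], [-1.0, 0.004, 0.003]]
ft_force: [-2.4, -1.1, -2.7]
width: 0.0084
```

```bash
python3 - <<'E'
from held import *
s=st(); print(Rz(g[2]).T@(s['tool_pos']-[g[0],g[1],0]))
E
```

```text
t 19.35 p [ 0.5339 -0.2585  0.3157] q [-2.880e+01  2.880e+01  1.041e+02 -1.000e-01  4.680e+01 -2.010e+01] F [-2.4 -1.1 -2.7] w 0.0084
[-0.00199818 -0.00048678  0.31568986]
```

Handle at gauge x=-0.002; shut should be about +0.023. Pushing on gently until the force rises.

arm_command([
  {"claw": 0,"offset": [0,0.2,0],"angular": [0,0,0]},
  {"claw": 0,"offset": [0,0.15,0],"angular": [0,0,0]},
  {"claw": 0,"offset": [0,0.12,0],"angular": [0,0,0]},
  {"claw": 0,"offset": [0,0.08,0],"angular": [0,0,0]},
])

```text
t: 19.75
tool_pos: [0.558, -0.2621, 0.3157]
orientation: [[0.004, 0.989, -0.149], [-0.003, -0.149, -0.989], [-1.0, 0.004, 0.002]]
ft_force: [-2.6, -0.3, -3.0]
width: 0.0081
```

```bash
python3 - <<'E'
from held import *
s=st(); print(Rz(g[2]).T@(s['tool_pos']-[g[0],g[1],0]))
E
```

```text
t 19.75 p [ 0.558  -0.2621  0.3157] q [-2.800e+01  3.040e+01  1.009e+02 -1.000e-01  4.840e+01 -1.940e+01] F [-2.6 -0.3 -3. ] w 0.0081
[ 0.02235947 -0.00042705  0.31568073]
```

arm_command([
  {"claw": 0,"offset": [0,0.06,0],"angular": [0,0,0]},
  {"claw": 0,"offset": [0,0.06,0],"angular": [0,0,0]},
])

```text
t: 19.95
tool_pos: [0.5602, -0.2624, 0.3156]
orientation: [[-0.004, 0.989, -0.148], [-0.001, -0.148, -0.989], [-1.0, -0.004, 0.002]]
ft_force: [-22.5, -0.5, 11.8]
width: 0.0085
```

```bash
python3 - <<'E'
from held import *
s=st(); print(Rz(g[2]).T@(s['tool_pos']-[g[0],g[1],0]))
E
```

```text
t 19.95 p [ 0.5602 -0.2624  0.3156] q [-27.9  30.7 100.4  -0.2  49.1 -19.2] F [-22.5  -0.5  11.8] w 0.0085
[ 0.02466716 -0.00045913  0.31555318]
```

arm_command([
  {"claw": 0,"offset": [0,0.05,0],"angular": [0,0,0]},
  {"claw": 0,"offset": [0,0.02,0],"angular": [0,0,0]},
])

```text
t: 20.15
tool_pos: [0.5609, -0.2627, 0.3157]
orientation: [[-0.009, 0.989, -0.148], [0.0, -0.148, -0.989], [-1.0, -0.009, 0.001]]
ft_force: [-1.0, 0.1, -4.7]
width: 0.0083
```

```bash
python3 - <<'E'
from held import *
s=st(); print(Rz(g[2]).T@(s['tool_pos']-[g[0],g[1],0]))
E
```

```text
t 20.15 p [ 0.5609 -0.2627  0.3157] q [-27.8  30.8 100.2  -0.3  49.5 -19.1] F [-1.   0.1 -4.7] w 0.0083
[ 0.02532921 -0.00065013  0.31570553]
```

arm_command([
  {"claw": 0.35,"offset": [0,0,0],"angular": [0,0,0]},
  {"claw": 0.35,"offset": [0,0,0],"angular": [0,0,0]},
  {"claw": 0.35,"offset": [0,0,0],"angular": [0,0,0]},
  {"claw": 0.35,"offset": [-0.4,0,0],"angular": [0,0,0]},
  {"claw": 0.35,"offset": [-0.8,0,0],"angular": [0,0,0]},
  {"claw": 0.35,"offset": [-0.8,0,0],"angular": [0,0,0]},
  {"claw": 0.35,"offset": [-0.8,0,0],"angular": [0,0,0]},
  {"claw": 0.35,"offset": [0,-0.8,0],"angular": [0,0,0]},
  {"claw": 0.35,"offset": [0,-0.8,0.4],"angular": [0,0,0]},
  {"claw": 0.35,"offset": [0,-0.8,0.6],"angular": [0,0,0]},
  {"claw": 0.35,"offset": [0,-0.6,0.8],"angular": [0,0,0]},
  {"claw": 0.35,"offset": [0,0,0.8],"angular": [0,0,0]},
])

```text
t: 21.35
tool_pos: [0.4268, -0.3465, 0.4365]
orientation: [[0.002, 0.99, -0.143], [-0.004, -0.143, -0.99], [-1.0, 0.002, 0.003]]
ft_force: [1.4, 0.1, -0.1]
width: 0.0299
```

```bash
python3 - <<'E'
from nest import *
s=st(); snap('scene','s12'); snap('top','t12')
cv2.imwrite('pics/v12.png',np.hstack([cv2.imread('pics/s12.png')[80:380,200:460],cv2.imread('pics/t12.png')[60:360,150:540]]))
cv2.imwrite('pics/q12.png',over('s',275,230,80,120,5,.0,'s12'))
E
```

```text
t 21.35 p [ 0.4268 -0.3465  0.4365] q [-4.220e+01  1.760e+01  1.027e+02 -1.000e-01  5.960e+01 -3.390e+01] F [ 1.4  0.1 -0.1] w 0.0299
```

View pics/v12.png

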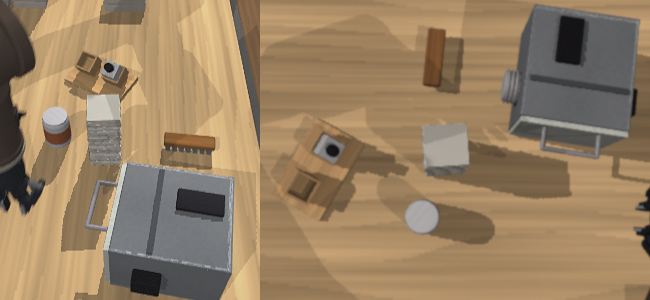

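View pics/q12.png

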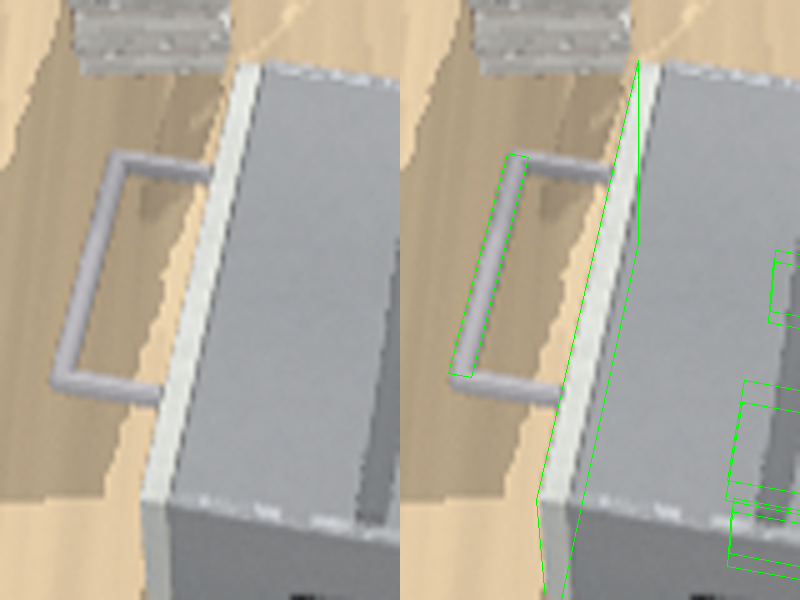

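The panel lies flush on the cabinet with no gap, and the q=0 handle outline matches. Reference, tiles, tin and brush look unmoved. A quick numeric comparison with the first pictures before handing in.

```bash
python3 - <<'E'
from h import *
a=cv2.imread('pics/top0.png',0).astype(np.float32);b=cv2.imread('pics/t12.png',0).astype(np.float32)
for n,(x,y,w,h) in dict(tiles=(305,178,60,62),tin=(290,255,45,45),brush=(308,82,34,70),ref=(198,188,42,42),cab=(400,62,130,110)).items():
    m=cv2.matchTemplate(b[y-8:y+h+8,x-8:x+w+8],a[y:y+h,x:x+w],cv2.TM_CCOEFF_NORMED); _,v,_,l=cv2.minMaxLoc(m); print(n,round(v,3),l[0]-8,l[1]-8)
s=manip.read_state(); print(s['t'],s['ft_force'])
print(manip.hand_in())
E
```

```text
tiles 0.921 0 0
tin 0.941 0 0
brush 0.988 0 0
ref 0.94 0 0
cab 1.0 0 0
21.45 [ 7.24621990e-01 -5.18304792e-01  1.81677065e-04]
the job is handed in; nothing more can be done
None
```

I handed the job in at about 21.5 s. The drawer was opened to about 0.167 m, the sample cell was moved from the rack to the nest, and the drawer was pushed shut with the cell inside.

- **Cell in the nest:** it bottomed at a grasp height of 136 mm, against 135 mm expected for fully down. Both cameras matched the fully seated outline to about 1 px before I closed the drawer. The windows face ±y, towards the two aperture plates.
- **Drawer shut:** the push force rose to about 22 N at the stop. The last picture shows the panel flush on the cabinet with no visible gap.
- **Bystanders:** the reference block, tiles, tin and brush show no shift in the top view compared with the first picture.
- **Robot:** it stood clear of everything with the wrist force near zero.
- **Disagreements:**
  - The two cameras differed by 2 to 5 mm on the nest's y position. I aligned using the held cell relative to the nest, and it went in without touching the walls.
  - The handle read 24 to 25 mm when shut, where 23 mm was expected, which is within calibration error.

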